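Set out the lacquer pieces on the drying board by height

ROBOT

A 6-joint arm with a two-finger parallel gripper is mounted at the origin on the work surface. World frame = base frame: x ahead of the robot, y to its left, z up, the work surface at z = 0. Lengths are in m, angles in rad, forces in N, time in s.
With the tool pointing down it reaches from about 0.425 to 1.125 m from the base axis. Payload 14.9 kg.
Tool frame: the origin (TCP) lies midway between the tips of the shut fingers; the grasp point (between the pads) lies 19 mm behind it; z points along the fingers, y is the direction in which the jaws open and shut (so a half turn about z gives the same grasp; the last joint's range is limited). The gripper opens to 91 mm and grips with 3 to 60 N. Pads are 32 mm wide; open, the fingers measure 118 mm over their backs; the gripper's body (76 mm by 178 mm) begins 60 mm behind the grasp point.
Start: joints at [1.18, 0.379, 1.734, -0, 1.028, -0.033], TCP at [0.245, 0.656, 0.186] pointing down, gripper open.
Joint ranges: [-2.77, 2.77], [-0.74, 2.19], [0, 2.66], [-1.06, 4.2], [0.31, 2.87], [-3.08, 3.08]. Speed limits (rad/s): [1.89, 1.89, 2.39, 3.14, 3.14, 3.14].

INTERFACE

Orientations are given as a unit quaternion [x, y, z, w].
In Python, from bench import * gives the robot as it stands.
- The arm moves only by the tool move_arm, never from a script. Its argument "targets" is a list of rows, each an object of numbers: "dx", "dy", "dz": the shift along the tool's x, y, z in mm; "wx", "wy", "wz": the turn, a rotation vector about the tool's x, y, z in degrees; "fingers": the gripper's target within -1 to 1 (shut at 1, half-way at 0, fully open at -1). A call has 1 to 8 rows; each row shifts and turns the commanded pose from where the row before left it, along the tool's axes as they then stand; what a row does not reach is not made up. A row lasts 1/12 s, in which the tool goes at most 41.7 mm and 7.16 degrees, less where a joint would pass 70% of its speed; a pose out of reach is approached as far as the arm can. A call is refused whole if a number of a shift passes 41.7 or a number of a turn 7.16, either way. A call with a gripper value outside its range is refused whole. The fingers move at their own pace and stop on an object; "grip_force" is the grip in N (left out, the last holds). Time passes only in rows, so rows that do not move let the fingers close. It gives the time, the measured TCP pose, the force and the opening at its end, in the units of the state.
- get_state(): the state, without advancing time (a new reading comes with each control period).
- get_image(name): name is "scene" or "top"; returns a dict with "frame" (384x512x3 uint8, red, green, blue), "vertical_fov" (degrees; the focal length in pixels is half the picture's height over the tangent of half this angle, whatever the lens; pixels are square), "cx", "cy" (the principal point, pixels), "k1" (the pictures are not rectified: a ray, as slopes to the right and down, at radius r is drawn at 1 + k1 r^2 times it, then the intrinsics apply), "R" (3x3) and "t" (3): a world point X has camera coordinates R X + t. Camera axes: x right, y down, z forward; pixel columns grow to the right and rows downward; lengths in m; the calibration is good to about 2 mm. A picture is of the moment at which its call begins. There is no depth.
- close_job(): hands the job in, once; it reports no verdict.
The state is a dict: "t": time; "qpos": joint angles; "dq": joint speeds; "joint_efforts": joint torques, N m; "tcp_pos": TCP position; "tcp_rot": TCP orientation; "ft_force": force on the tool from outside, world axes, zero at the start; "torque": the same for the moment, N m; "opening": finger opening in m.
Only numpy, scipy, OpenCV 4.12 (cv2) and the standard library are available. Lean on these libraries where they do the work, as an engineer would, in place of code of your own. Each camera call takes 0.05 s, during which the arm holds its last target. There are 200 camera calls.

TASK

Load the drying board for the drying cupboard: stand the four black lacquer pieces upright on its four wooden stands in order of height, each centred on its own stand, with the lowest piece at the end with the steel pull handle and the tallest at the far end, so that every piece can be seen and reached over the one before it. Do not tip a piece over on the way, and leave the jar of lacquer standing where it is.

Things in the scene. Friction and masses are not known exactly. Their poses are not given: they have to be found in the camera images.
- vase: Turned piece in black lacquer with a red-brown band, upright, loose; origin at the centre of its underside, z up. Slender vase, the tallest piece: 125 mm high, foot 44 mm and belly 58 mm in diameter (belly at 45 mm height), then a straight neck 32 mm in diameter from 82 to 117 mm height under a 38 mm lip. The neck is the place to grip. About 0.22 kg.
- canister: Turned piece in black lacquer with a red-brown band, upright, loose; origin at the centre of its underside, z up. Straight tea canister with a flat closed top, second tallest: 100 mm high, 58 mm in diameter, 60 mm across its lid (the part above 67 mm height). The lid is fast: lift the piece by it or by the body. About 0.2 kg.
- cup: Turned piece in black lacquer with a red-brown band, upright, loose; origin at the centre of its underside, z up. Open beaker, red at its bottom inside, third tallest: 74 mm high, 52 mm in diameter at the foot widening to 60 mm at the rim, wall 4 mm. About 0.13 kg.
- box: Turned piece in black lacquer with a red-brown band, upright, loose; origin at the centre of its underside, z up. Low round box with a fast lid and a small knob, the lowest piece: 48 mm high with the knob, 36 mm without; 58 mm in diameter, 60 mm at the lid (24 to 31 mm height); knob 18 mm wide. About 0.15 kg. Grip it round its side.
- board: Drying board, fixed, in any direction: dark plank 356 by 116 mm along its x, top face 26 mm above the bench. Steel pull handle (60 mm wide, reaching 64 mm out, below the plank's top) at its -x end only; a 4 mm high light strip across the +x end. Origin under the plank's middle, on the bench. The stands are in a row along it, about 84 mm apart.
- stand1: Drying stand, the one nearest the handle: a light wooden disc 64 mm in diameter and 12 mm thick with a small darker dot in the middle, fixed on the drying board, so its top is 38 mm above the bench. All four look alike. Origin at the centre of its underside (26 mm above the bench), z up.
- stand2: Drying stand, the second from the handle: a light wooden disc 64 mm in diameter and 12 mm thick with a small darker dot in the middle, fixed on the drying board, so its top is 38 mm above the bench. All four look alike. Origin at the centre of its underside (26 mm above the bench), z up.
- stand3: Drying stand, the third from the handle: a light wooden disc 64 mm in diameter and 12 mm thick with a small darker dot in the middle, fixed on the drying board, so its top is 38 mm above the bench. All four look alike. Origin at the centre of its underside (26 mm above the bench), z up.
- stand4: Drying stand, the one farthest from the handle: a light wooden disc 64 mm in diameter and 12 mm thick with a small darker dot in the middle, fixed on the drying board, so its top is 38 mm above the bench. All four look alike. Origin at the centre of its underside (26 mm above the bench), z up.
- jar: Jar of lacquer, red-brown with a red screw lid, 75 mm high, 68 mm in diameter, loose, upright beside the pieces; origin at the centre of its underside. To be left where it is. The unlisted things among the pieces (sanding block, brush, spatula, dish) are at most 20 mm high and 55 mm or more from the middle of any piece.

How it is judged:
At the end, for the whole second after the job is handed in: Box, cup, canister and vase stand, in this order from the handle end, on the four stands: each upright within 0.1 rad, its middle within 12 mm of the middle of its stand, resting on the stand's top (not on the board or another piece), released and at rest; the jar stands upright (horizontal distance between box and stand1 below 0.012 m and z of box in the frame of stand1 between 0.007 and 0.017 m and angle between each of box, cup, canister, vase's own z axis and vertical below 0.1 rad and linear speed of each of box, cup, canister, vase below 0.02 m/s and angular speed of each of box, cup, canister, vase below 0.2 rad/s and horizontal distance between cup and stand2 below 0.012 m and z of cup in the frame of stand2 between 0.007 and 0.017 m and horizontal distance between canister and stand3 below 0.012 m and z of canister in the frame of stand3 between 0.007 and 0.017 m and horizontal distance between vase and stand4 below 0.012 m and z of vase in the frame of stand4 between 0.007 and 0.017 m and angle between jar's own z axis and vertical below 0.15 rad); the robot touches nothing.
It fails at once if the box is tipped over (angle between box's own z axis and vertical above 0.6 rad).
It fails at once if the cup is tipped over (angle between cup's own z axis and vertical above 0.6 rad).
It fails at once if the canister is tipped over (angle between canister's own z axis and vertical above 0.6 rad).
It fails at once if the vase is tipped over (angle between vase's own z axis and vertical above 0.6 rad).
It fails at once if the jar of lacquer is pushed out of its place (more than 30 mm) or tipped (distance of jar from where it was at the start of the episode above 0.03 m or angle between jar's own z axis and vertical above 0.3 rad).
It also fails if it takes over 122 s, if anything falls off the work surface, if the arm or the gripper's body presses on something with over 40 N, if the wrist force passes 120 N, or if a joint passes its speed limit or range.

## Working session

There is one attempt and no reset: what is moved stays moved. The work goes in short steps, Python scripts to look and compute and a tool call to move; the robot and the scene stay as the last step left them, time stands still between calls to the robot, and variables do not carry over. Pictures are saved under pics/ and viewed, about 12 in all and at most 16, crops included, and the job is handed in when it is done.

Besides the shell and the picture viewer there is one more tool, called after "Emit:" in YAML: its name, and indented under it one key for each argument. move_arm: Moves the arm, as the interface text tells. Its arguments: {"type":"object","properties":{"targets":{"type":"array","items":{"type":"object","properties":{"dx":{"type":"number"},"dy":{"type":"number"},"dz":{"type":"number"},"wx":{"type":"number"},"wy":{"type":"number"},"wz":{"type":"number"},"fingers":{"type":"number"}}}},"grip_force":{"type":"number"}},"required":["targets"]}

```bash
ls; mkdir -p pics
cat > h.py <<'E'
import numpy as np, cv2
from bench import *
def cam(n):
    c=get_image(n); h=c["frame"].shape[0]; f=h/2/np.tan(np.radians(c["vertical_fov"])/2); c["f"]=f
    return c
def w(c,u,v,z):
    d=np.array([(u-c["cx"])/c["f"],(v-c["cy"])/c["f"]]); s=d.copy()
    for _ in range(30): s=d/(1+c["k1"]*(s@s))
    R=np.array(c["R"]);t=np.array(c["t"]); o=-R.T@t; r=R.T@np.array([s[0],s[1],1])
    return o+r*(z-o[2])/r[2]
def px(c,X):
    p=np.array(c["R"])@np.array(X)+np.array(c["t"]); s=p[:2]/p[2]; s=s*(1+c["k1"]*(s@s))
    return s*c["f"]+[c["cx"],c["cy"]]
def save(c,name,box=None,k=1):
    im=c["frame"]; 
    if box: im=im[box[1]:box[3],box[0]:box[2]]
    cv2.imwrite("pics/"+name,cv2.resize(im[:,:,::-1],None,fx=k,fy=k,interpolation=cv2.INTER_CUBIC))
E
python3 - <<'E'
from h import *
print(get_state())
for n in("top","scene"):
    c=cam(n); save(c,n+"0.png",None,1.5); print(n,c["f"],c["cx"],c["cy"],c["k1"],-np.array(c["R"]).T@c["t"],np.round(c["R"],2).tolist())
E
```

```text
pics
{'t': 0.0, 'qpos': array([ 1.17968843e+00,  3.79433550e-01,  1.73478798e+00, -8.32818209e-06,
        1.02846434e+00, -3.33202910e-02]), 'dq': array([ 4.67910131e-04,  7.32990724e-05, -7.95419667e-04, -5.78925156e-04,
       -1.33735837e-03, -1.33097360e-03]), 'joint_efforts': array([-3.19061270e-03, -7.63700008e+01, -4.34375453e+01,  6.49171905e-02,
        4.24093497e-02, -1.45273716e-04]), 'tcp_pos': array([0.24499996, 0.65526965, 0.18506722]), 'tcp_rot': array([ 1.77938995e-01,  9.84041369e-01, -5.35095314e-04, -1.11643466e-04]), 'ft_force': array([-0.50953685, -0.17351026,  0.06696267]), 'torque': array([0.05282294, 0.0104764 , 0.02039647]), 'opening': 0.0906696255769235}
top 392.97356370921085 255.49944115431293 194.0401495802236 -0.08665316342409175 [0.34756485 0.05906044 0.92475365] [[-0.01, -1.0, 0.03], [-0.98, 0.01, -0.2], [0.2, -0.03, -0.98]]
scene 456.38319669356395 257.248061727317 197.88000248407997 -0.09031494034117499 [0.91647044 0.51881306 0.99096474] [[-0.75, 0.66, -0.01], [0.56, 0.63, -0.54], [-0.35, -0.41, -0.84]]
```

View pics/top0.png

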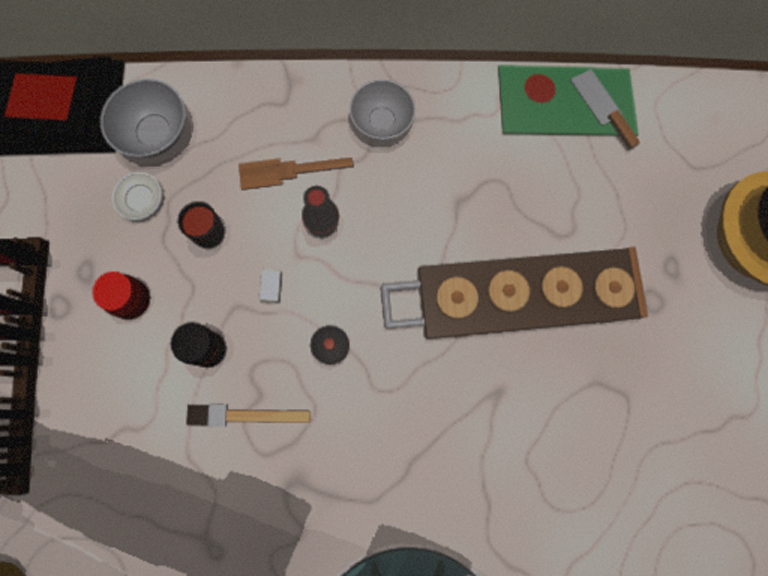

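View pics/scene0.png

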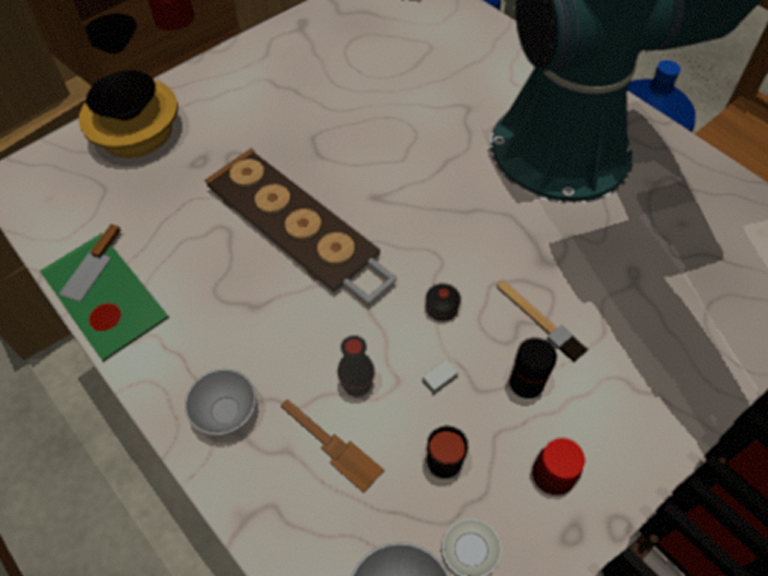

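The top view shows the board with its handle on the left (405,304). The stands are at (457,297) to (615,288). The box is at (329,344), the vase at (318,198), the cup at (199,221), the canister at (192,343) and the jar at (115,292). I'll enlarge it for accurate positions.

Run:
```python
from h import *
c=cam("top"); save(c,"t1.png",(55,115,245,255),4.2); save(c,"t2.png",(250,150,440,240),4.2)
```

```text
(no output)
```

View pics/t1.png

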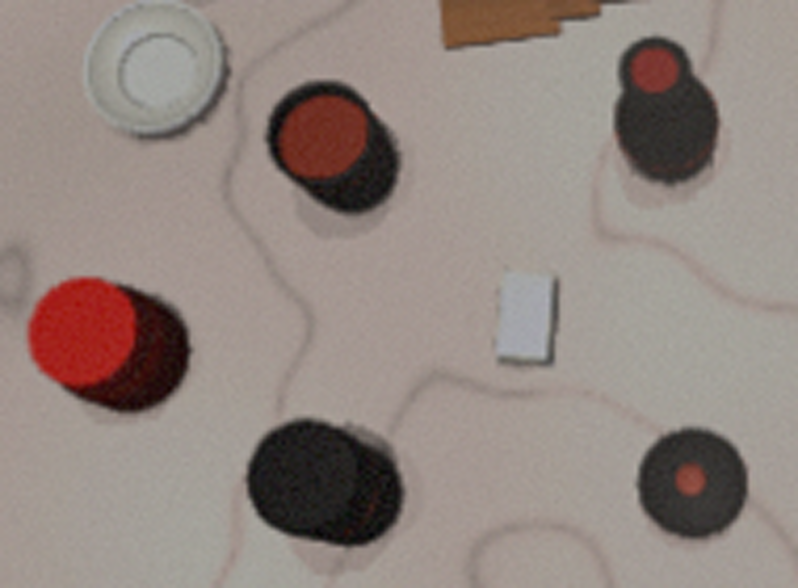

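View pics/t2.png

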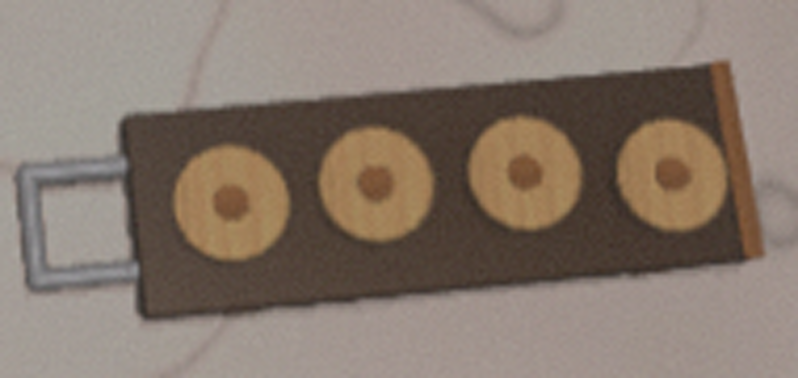

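Run:
```python
from h import *
c=cam("top"); 
P={"can":(303,478,.1),"cup":(320,137,.074),"vase":(655,72,.125),"boxk":(691,480,.048),"boxl":(692.5,482.5,.031),"jar":(83,332,.075)}
S=[(231,202),(376,182),(525,173),(671,173)]
s=cam("scene"); save(s,"s1.png",(210,175,400,335),4.2); save(s,"s2.png",(135,95,265,200),5)
W={}
for n,(a,b,z) in P.items(): W[n]=w(c,55+(a+.5)/4.2-.5,115+(b+.5)/4.2-.5,z)
for i,(a,b) in enumerate(S): W["s%d"%(i+1)]=w(c,250+(a+.5)/4.2-.5,150+(b+.5)/4.2-.5,.038)
for n,X in W.items():
    q=px(s,X); 
    o=((q-[135,95]+.5)*5-.5) if n[0]=="s" else ((q-[210,175]+.5)*4.2-.5)
    print(n,np.round(X,4),"r",np.hypot(*X[:2]).round(3),"scenecrop",o.round(0))
a=np.array([W["s%d"%i] for i in (1,2,3,4)]); print(np.linalg.norm(np.diff(a,axis=0),axis=1))
```

```text
can [0.4405 0.3034 0.1   ] r 0.535 scenecrop [618. 252.]
cup [0.6275 0.3113 0.074 ] r 0.701 scenecrop [370. 506.]
vase [0.644  0.1267 0.125 ] r 0.656 scenecrop [104. 235.]
boxk [0.4437 0.112  0.048 ] r 0.458 scenecrop [356.  83.]
boxl [0.4442 0.1122 0.031 ] r 0.458 scenecrop [354.  99.]
jar [0.5211 0.4323 0.075 ] r 0.677 scenecrop [692. 541.]
s1 [ 0.5149 -0.0841  0.038 ] r 0.522 scenecrop [439. 350.]
s2 [ 0.5255 -0.1656  0.038 ] r 0.551 scenecrop [328. 270.]
s3 [ 0.53   -0.2506  0.038 ] r 0.586 scenecrop [228. 184.]
s4 [ 0.5294 -0.3353  0.038 ] r 0.627 scenecrop [142. 100.]
[0.08215346 0.0851069  0.08473966]
```

View pics/s1.png

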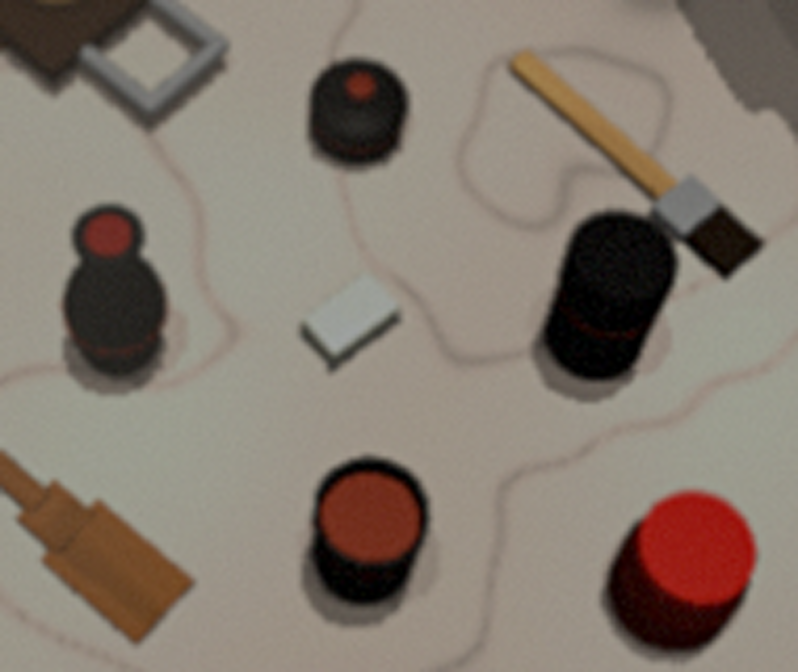

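View pics/s2.png

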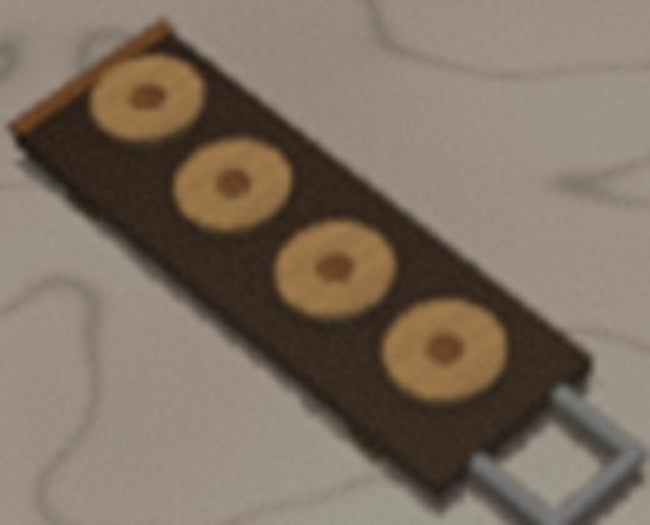

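Both views agree to about 2 mm for everything except the canister top, where they differ by about 5 mm, so I average that one. The scene stand dots are at crop (445,349), (334,267), (233,183) and (147,97). I'll set the jaw direction along world x, perpendicular to the board, and load from the far end: vase first.

Emit:
move_arm:
  targets:
    - {"wz":7,"fingers":-1}
    - {"wz":7}
    - {"wz":7}
    - {"wz":7}
    - {"wz":7}
    - {"wz":7}
    - {"wz":7}
    - {"wz":7}
  grip_force: 15

```text
invalid input
```

Emit:
move_arm:
  targets:
    - {"wz":7}
    - {"wz":6.5}
    - {}

```text
invalid input
```

Emit:
move_arm:
  targets:
    - {"dx":0,"dy":0,"dz":0,"wx":0,"wy":0,"wz":7,"fingers":-1}
    - {"dx":0,"dy":0,"dz":0,"wx":0,"wy":0,"wz":7,"fingers":-1}
    - {"dx":0,"dy":0,"dz":0,"wx":0,"wy":0,"wz":7,"fingers":-1}
    - {"dx":0,"dy":0,"dz":0,"wx":0,"wy":0,"wz":7,"fingers":-1}
    - {"dx":0,"dy":0,"dz":0,"wx":0,"wy":0,"wz":7,"fingers":-1}
    - {"dx":0,"dy":0,"dz":0,"wx":0,"wy":0,"wz":7,"fingers":-1}
    - {"dx":0,"dy":0,"dz":0,"wx":0,"wy":0,"wz":7,"fingers":-1}
    - {"dx":0,"dy":0,"dz":0,"wx":0,"wy":0,"wz":7,"fingers":-1}
  grip_force: 15

```text
t: 0.92
tcp_pos: [0.2451, 0.6556, 0.1856]
tcp_rot: [0.621, 0.783, -0.0, 0.0]
ft_force: [-0.0, 0.9, -0.0]
opening: 0.091
```

Emit:
move_arm:
  targets:
    - {"wz":7,"fingers":-1}
    - {"wz":6.5,"fingers":-1}

```text
invalid input
```

Emit:
move_arm:
  targets:
    - {"dx":0,"dy":0,"dz":0,"wx":0,"wy":0,"wz":7,"fingers":-1}
    - {"dx":0,"dy":0,"dz":0,"wx":0,"wy":0,"wz":6.3,"fingers":-1}
    - {"dx":-33,"dy":25,"dz":0,"wx":0,"wy":0,"wz":0,"fingers":-1}
    - {"dx":-33,"dy":25,"dz":0,"wx":0,"wy":0,"wz":0,"fingers":-1}
    - {"dx":-33,"dy":25,"dz":0,"wx":0,"wy":0,"wz":0,"fingers":-1}
    - {"dx":-33,"dy":25,"dz":0,"wx":0,"wy":0,"wz":0,"fingers":-1}
    - {"dx":-33,"dy":25,"dz":0,"wx":0,"wy":0,"wz":0,"fingers":-1}
    - {"dx":-33,"dy":25,"dz":0,"wx":0,"wy":0,"wz":0,"fingers":-1}

```text
t: 1.58
tcp_pos: [0.3966, 0.4565, 0.1858]
tcp_rot: [0.706, 0.708, 0.0, 0.0]
ft_force: [0.9, 0.2, -0.6]
opening: 0.0913
```

Emit:
move_arm:
  targets:
    - {"dx":-33,"dy":25,"dz":0,"wx":0,"wy":0,"wz":0,"fingers":-1}
    - {"dx":-33,"dy":25,"dz":0,"wx":0,"wy":0,"wz":0,"fingers":-1}
    - {"dx":-33,"dy":25,"dz":0,"wx":0,"wy":0,"wz":0,"fingers":-1}
    - {"dx":-33,"dy":25,"dz":0,"wx":0,"wy":0,"wz":0,"fingers":-1}
    - {"dx":-33,"dy":25,"dz":0,"wx":0,"wy":0,"wz":0,"fingers":-1}
    - {"dx":-33,"dy":25,"dz":0,"wx":0,"wy":0,"wz":0,"fingers":-1}
    - {"dx":-33,"dy":25,"dz":0,"wx":0,"wy":0,"wz":0,"fingers":-1}
    - {"dx":-33,"dy":25,"dz":0,"wx":0,"wy":0,"wz":0,"fingers":-1}

```text
t: 2.25
tcp_pos: [0.5977, 0.193, 0.1858]
tcp_rot: [0.706, 0.708, 0.0, 0.0]
ft_force: [1.3, 0.8, 0.1]
opening: 0.0914
```

Emit:
move_arm:
  targets:
    - {"dx":-33,"dy":23,"dz":0,"wx":0,"wy":0,"wz":0,"fingers":-1}
    - {"dx":-33,"dy":23,"dz":0,"wx":0,"wy":0,"wz":0,"fingers":-1}
    - {"dx":0,"dy":0,"dz":0,"wx":0,"wy":0,"wz":0,"fingers":-1}
    - {"dx":0,"dy":0,"dz":20,"wx":0,"wy":0,"wz":0,"fingers":-1}
    - {"dx":0,"dy":0,"dz":30,"wx":0,"wy":0,"wz":0,"fingers":-1}
    - {"dx":0,"dy":0,"dz":30,"wx":0,"wy":0,"wz":0,"fingers":-1}
    - {"dx":0,"dy":0,"dz":22,"wx":0,"wy":0,"wz":0,"fingers":-1}
    - {"dx":0,"dy":0,"dz":0,"wx":0,"wy":0,"wz":0,"fingers":-1}

```text
t: 2.92
tcp_pos: [0.6399, 0.1287, 0.0792]
tcp_rot: [0.706, 0.708, -0.003, -0.002]
ft_force: [-0.7, -0.4, 0.4]
opening: 0.0916
```

Emit:
move_arm:
  targets:
    - {"dx":-1,"dy":3,"dz":0,"wx":0,"wy":0,"wz":0,"fingers":-1}
    - {"dx":0,"dy":0,"dz":0,"wx":0,"wy":0,"wz":0,"fingers":-1}

```text
t: 3.08
tcp_pos: [0.6473, 0.1283, 0.0853]
tcp_rot: [0.706, 0.708, 0.001, 0.001]
ft_force: [-0.6, 0.1, 1.1]
opening: 0.0914
```

Run:
```python
from h import *
print(get_state()["tcp_pos"])
s=cam("scene"); save(s,"s3.png",(150,150,350,310),4)
```

```text
[0.64730496 0.1282521  0.08527114]
```

View pics/s3.png

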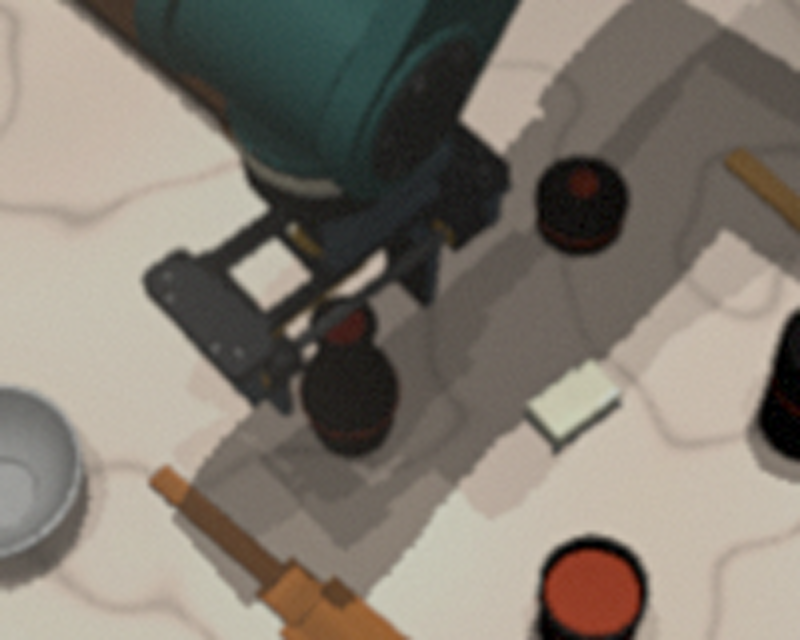

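The vase neck (crop 345,325) sits between the fingertips at (285,400) and (430,295). I'm closing the gripper.

Emit:
move_arm:
  targets:
    - {"dx":0,"dy":0,"dz":0,"wx":0,"wy":0,"wz":0,"fingers":1}
    - {"dx":0,"dy":0,"dz":0,"wx":0,"wy":0,"wz":0,"fingers":1}
    - {"dx":0,"dy":0,"dz":0,"wx":0,"wy":0,"wz":0,"fingers":1}
    - {"dx":0,"dy":0,"dz":0,"wx":0,"wy":0,"wz":0,"fingers":1}
    - {"dx":0,"dy":0,"dz":0,"wx":0,"wy":0,"wz":0,"fingers":1}
    - {"dx":0,"dy":0,"dz":0,"wx":0,"wy":0,"wz":0,"fingers":1}
  grip_force: 20

```text
t: 3.63
tcp_pos: [0.646, 0.1281, 0.0838]
tcp_rot: [0.706, 0.708, 0.0, 0.0]
ft_force: [-0.4, 0.0, -0.4]
opening: 0.0538
```

Emit:
move_arm:
  targets:
    - {"dx":0,"dy":0,"dz":0,"wx":0,"wy":0,"wz":0,"fingers":1}
    - {"dx":0,"dy":0,"dz":0,"wx":0,"wy":0,"wz":0,"fingers":1}
    - {"dx":0,"dy":0,"dz":0,"wx":0,"wy":0,"wz":0,"fingers":1}
    - {"dx":0,"dy":0,"dz":0,"wx":0,"wy":0,"wz":0,"fingers":1}
    - {"dx":0,"dy":0,"dz":0,"wx":0,"wy":0,"wz":0,"fingers":1}
    - {"dx":0,"dy":0,"dz":0,"wx":0,"wy":0,"wz":0,"fingers":1}

```text
t: 4.13
tcp_pos: [0.6459, 0.128, 0.0837]
tcp_rot: [0.706, 0.708, -0.0, -0.0]
ft_force: [-0.9, 0.1, 0.7]
opening: 0.0362
```

Emit:
move_arm:
  targets:
    - {"dx":0,"dy":0,"dz":0,"wx":0,"wy":0,"wz":0,"fingers":1}
    - {"dx":0,"dy":0,"dz":0,"wx":0,"wy":0,"wz":0,"fingers":1}
    - {"dx":0,"dy":0,"dz":0,"wx":0,"wy":0,"wz":0,"fingers":1}
    - {"dx":0,"dy":0,"dz":0,"wx":0,"wy":0,"wz":0,"fingers":1}
    - {"dx":0,"dy":0,"dz":0,"wx":0,"wy":0,"wz":0,"fingers":1}
    - {"dx":0,"dy":0,"dz":-6,"wx":0,"wy":0,"wz":0,"fingers":1}
    - {"dx":0,"dy":0,"dz":-15,"wx":0,"wy":0,"wz":0,"fingers":1}
    - {"dx":0,"dy":0,"dz":-20,"wx":0,"wy":0,"wz":0,"fingers":1}

```text
t: 4.8
tcp_pos: [0.6451, 0.1279, 0.1248]
tcp_rot: [0.706, 0.708, -0.001, -0.001]
ft_force: [0.2, 0.7, -1.9]
opening: 0.0361
```

Emit:
move_arm:
  targets:
    - {"dx":0,"dy":0,"dz":-15,"wx":0,"wy":0,"wz":0,"fingers":1}
    - {"dx":-15,"dy":-4,"dz":-12,"wx":0,"wy":0,"wz":0,"fingers":1}
    - {"dx":-30,"dy":-8,"dz":0,"wx":0,"wy":0,"wz":0,"fingers":1}
    - {"dx":-38,"dy":-9.5,"dz":0,"wx":0,"wy":0,"wz":0,"fingers":1}
    - {"dx":-38,"dy":-9.5,"dz":0,"wx":0,"wy":0,"wz":0,"fingers":1}
    - {"dx":-38,"dy":-9.5,"dz":0,"wx":0,"wy":0,"wz":0,"fingers":1}
    - {"dx":-38,"dy":-9.5,"dz":0,"wx":0,"wy":0,"wz":0,"fingers":1}
    - {"dx":-38,"dy":-9.5,"dz":0,"wx":0,"wy":0,"wz":0,"fingers":1}

```text
t: 5.47
tcp_pos: [0.5863, -0.1093, 0.1528]
tcp_rot: [0.706, 0.708, 0.0, 0.0]
ft_force: [1.8, -0.5, -1.5]
opening: 0.036
```

Emit:
move_arm:
  targets:
    - {"dx":-38,"dy":-9.5,"dz":0,"wx":0,"wy":0,"wz":0,"fingers":1}
    - {"dx":-38,"dy":-9.5,"dz":0,"wx":0,"wy":0,"wz":0,"fingers":1}
    - {"dx":-38,"dy":-9.5,"dz":0,"wx":0,"wy":0,"wz":0,"fingers":1}
    - {"dx":-38,"dy":-9.5,"dz":0,"wx":0,"wy":0,"wz":0,"fingers":1}
    - {"dx":-38,"dy":-9.5,"dz":0,"wx":0,"wy":0,"wz":0,"fingers":1}
    - {"dx":-25,"dy":-6,"dz":0,"wx":0,"wy":0,"wz":0,"fingers":1}
    - {"dx":-13,"dy":-3,"dz":0,"wx":0,"wy":0,"wz":0,"fingers":1}
    - {"dx":0,"dy":0,"dz":0,"wx":0,"wy":0,"wz":0,"fingers":1}

```text
t: 6.13
tcp_pos: [0.5308, -0.3379, 0.1525]
tcp_rot: [0.707, 0.707, -0.0, 0.001]
ft_force: [0.3, 1.3, -2.0]
opening: 0.0363
```

Emit:
move_arm:
  targets:
    - {"dx":0,"dy":0,"dz":0,"wx":0,"wy":0,"wz":0,"fingers":1}
    - {"dx":0,"dy":0,"dz":0,"wx":0,"wy":0,"wz":0,"fingers":1}

```text
t: 6.3
tcp_pos: [0.5316, -0.3343, 0.1519]
tcp_rot: [0.706, 0.709, 0.0, -0.0]
ft_force: [0.1, 0.3, -2.7]
opening: 0.0363
```

Run:
```python
from h import *
print(get_state()["tcp_pos"])
s=cam("scene"); save(s,"s4.png",(100,40,300,200),4)
```

```text
[ 0.53164556 -0.33434145  0.15190974]
```

View pics/s4.png

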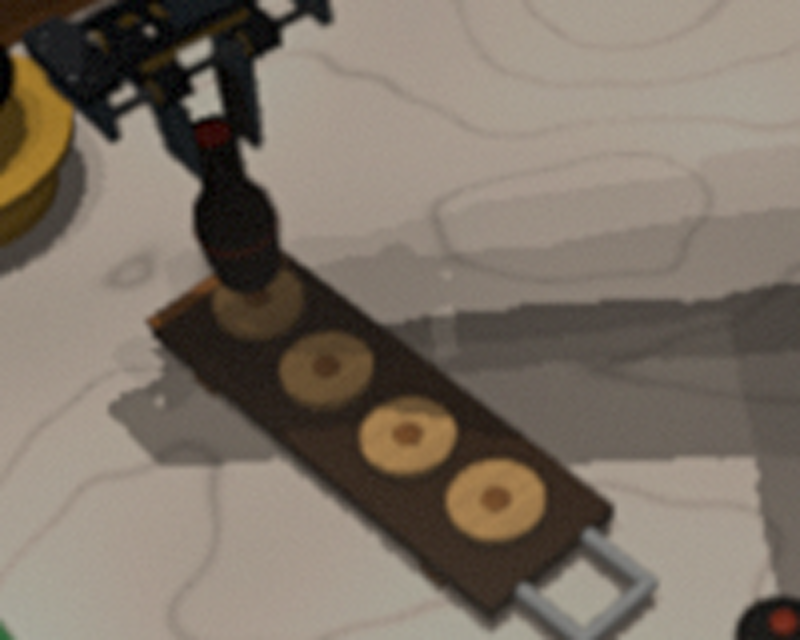

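The vase hangs upright above stand 4 (crop 235,270, with the stand at 258,300). I'm lowering it.

Emit:
move_arm:
  targets:
    - {"dx":0,"dy":-1.5,"dz":8,"wx":0,"wy":0,"wz":0,"fingers":1}
    - {"dx":0,"dy":0,"dz":9,"wx":0,"wy":0,"wz":0,"fingers":1}
    - {"dx":0,"dy":0,"dz":6,"wx":0,"wy":0,"wz":0,"fingers":1}
    - {"dx":0,"dy":0,"dz":4,"wx":0,"wy":0,"wz":0,"fingers":1}
    - {"dx":0,"dy":0,"dz":0,"wx":0,"wy":0,"wz":0,"fingers":1}
    - {"dx":0,"dy":0,"dz":1,"wx":0,"wy":0,"wz":0,"fingers":1}
    - {"dx":0,"dy":0,"dz":0,"wx":0,"wy":0,"wz":0,"fingers":1}
    - {"dx":0,"dy":0,"dz":1,"wx":0,"wy":0,"wz":0,"fingers":1}

```text
t: 7.02
tcp_pos: [0.5304, -0.3355, 0.1231]
tcp_rot: [0.706, 0.708, 0.0, 0.0]
ft_force: [-0.1, -0.1, -1.6]
opening: 0.0361
```

Emit:
move_arm:
  targets:
    - {"dx":0,"dy":0,"dz":0,"wx":0,"wy":0,"wz":0,"fingers":1}
    - {"dx":0,"dy":0,"dz":0,"wx":0,"wy":0,"wz":0,"fingers":1}

```text
t: 7.18
tcp_pos: [0.5302, -0.3354, 0.1229]
tcp_rot: [0.706, 0.708, 0.0, 0.0]
ft_force: [-0.1, -0.4, -2.2]
opening: 0.0359
```

Still carrying its full weight, so I'm going down in half-millimetre steps.

Emit:
move_arm:
  targets:
    - {"dx":0,"dy":0,"dz":0.5,"wx":0,"wy":0,"wz":0,"fingers":1}
    - {"dx":0,"dy":0,"dz":0.5,"wx":0,"wy":0,"wz":0,"fingers":1}
    - {"dx":0,"dy":0,"dz":0,"wx":0,"wy":0,"wz":0,"fingers":1}
    - {"dx":0,"dy":0,"dz":0,"wx":0,"wy":0,"wz":0,"fingers":1}

```text
t: 7.52
tcp_pos: [0.5301, -0.3353, 0.1217]
tcp_rot: [0.706, 0.708, 0.0, 0.0]
ft_force: [0.3, -1.0, -1.5]
opening: 0.0361
```

Emit:
move_arm:
  targets:
    - {"dx":0,"dy":0,"dz":0.5,"wx":0,"wy":0,"wz":0,"fingers":1}
    - {"dx":0,"dy":0,"dz":0.5,"wx":0,"wy":0,"wz":0,"fingers":1}
    - {"dx":0,"dy":0,"dz":0,"wx":0,"wy":0,"wz":0,"fingers":1}
    - {"dx":0,"dy":0,"dz":0,"wx":0,"wy":0,"wz":0,"fingers":1}

```text
t: 7.85
tcp_pos: [0.5306, -0.3358, 0.1216]
tcp_rot: [0.706, 0.708, 0.0, 0.001]
ft_force: [-1.8, -0.2, 7.1]
opening: 0.0363
```

Emit:
move_arm:
  targets:
    - {"dx":0,"dy":0,"dz":-0.5,"wx":0,"wy":0,"wz":0,"fingers":-1}
    - {"dx":0,"dy":0,"dz":0,"wx":0,"wy":0,"wz":0,"fingers":-1}
    - {"dx":0,"dy":0,"dz":0,"wx":0,"wy":0,"wz":0,"fingers":-1}
    - {"dx":0,"dy":0,"dz":0,"wx":0,"wy":0,"wz":0,"fingers":-1}
    - {"dx":0,"dy":0,"dz":0,"wx":0,"wy":0,"wz":0,"fingers":-1}
    - {"dx":0,"dy":0,"dz":0,"wx":0,"wy":0,"wz":0,"fingers":-1}
    - {"dx":0,"dy":0,"dz":-10,"wx":0,"wy":0,"wz":0,"fingers":-1}
    - {"dx":0,"dy":0,"dz":-30,"wx":0,"wy":0,"wz":0,"fingers":-1}

```text
t: 8.52
tcp_pos: [0.5281, -0.334, 0.1585]
tcp_rot: [0.706, 0.708, -0.001, -0.003]
ft_force: [-0.1, -0.1, 0.3]
opening: 0.0868
```

Emit:
move_arm:
  targets:
    - {"dx":0,"dy":0,"dz":-25,"wx":0,"wy":0,"wz":0,"fingers":-1}
    - {"dx":40,"dy":-5.5,"dz":0,"wx":0,"wy":0,"wz":0,"fingers":-1}
    - {"dx":40,"dy":-5.5,"dz":0,"wx":0,"wy":0,"wz":0,"fingers":-1}
    - {"dx":40,"dy":-5.5,"dz":0,"wx":0,"wy":0,"wz":0,"fingers":-1}
    - {"dx":40,"dy":-5.5,"dz":0,"wx":0,"wy":0,"wz":0,"fingers":-1}
    - {"dx":40,"dy":-5.5,"dz":0,"wx":0,"wy":0,"wz":0,"fingers":-1}
    - {"dx":40,"dy":-5.5,"dz":0,"wx":0,"wy":0,"wz":0,"fingers":-1}
    - {"dx":40,"dy":-5.5,"dz":0,"wx":0,"wy":0,"wz":0,"fingers":-1}

```text
t: 9.18
tcp_pos: [0.4902, -0.0538, 0.1871]
tcp_rot: [0.706, 0.708, 0.0, 0.0]
ft_force: [0.5, 0.1, 0.3]
opening: 0.0913
```

Emit:
move_arm:
  targets:
    - {"dx":40,"dy":-5.5,"dz":0,"wx":0,"wy":0,"wz":0,"fingers":-1}
    - {"dx":40,"dy":-5.5,"dz":0,"wx":0,"wy":0,"wz":0,"fingers":-1}
    - {"dx":40,"dy":-5.5,"dz":0,"wx":0,"wy":0,"wz":0,"fingers":-1}
    - {"dx":40,"dy":-5.5,"dz":0,"wx":0,"wy":0,"wz":0,"fingers":-1}
    - {"dx":40,"dy":-5.5,"dz":0,"wx":0,"wy":0,"wz":0,"fingers":-1}
    - {"dx":40,"dy":-5.5,"dz":0,"wx":0,"wy":0,"wz":0,"fingers":-1}
    - {"dx":40,"dy":-5.5,"dz":0,"wx":0,"wy":0,"wz":0,"fingers":-1}
    - {"dx":30,"dy":-5.5,"dz":0,"wx":0,"wy":0,"wz":0,"fingers":-1}

```text
t: 9.85
tcp_pos: [0.4451, 0.2572, 0.1872]
tcp_rot: [0.706, 0.709, 0.001, 0.0]
ft_force: [1.0, -0.0, -0.2]
opening: 0.0915
```

Run:
```python
from h import *
st=get_state(); print(st["tcp_pos"],st["qpos"])
s=cam("top"); save(s,"s5.png",(60,80,450,260),2)
```

```text
[0.44508361 0.25720654 0.18720678] [4.78566600e-01 8.06471829e-02 2.10664474e+00 1.92770172e-04
 9.53078168e-01 4.74082036e-01]
```

View pics/s5.png

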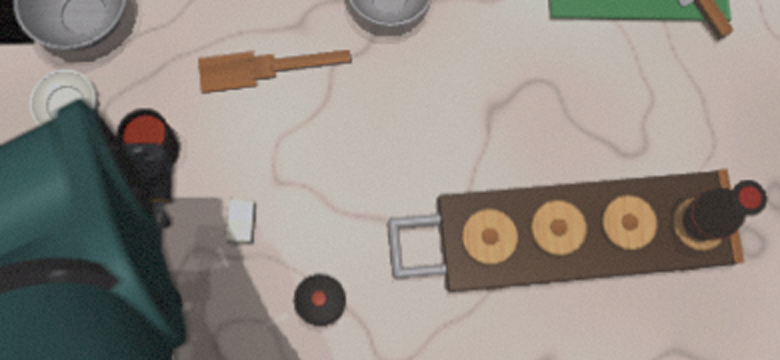

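The vase stands on stand 4, with its mouth at crop (748,197) and its foot at about (702,222), a lean consistent with perspective. Next is the canister.

Emit:
move_arm:
  targets:
    - {"dx":30,"dy":-2,"dz":0,"wx":0,"wy":0,"wz":0,"fingers":-1}
    - {"dx":18,"dy":0,"dz":0,"wx":0,"wy":0,"wz":0,"fingers":-1}
    - {"dx":0,"dy":0,"dz":20,"wx":0,"wy":0,"wz":0,"fingers":-1}
    - {"dx":0,"dy":0,"dz":25,"wx":0,"wy":0,"wz":0,"fingers":-1}
    - {"dx":0,"dy":0,"dz":0,"wx":0,"wy":0,"wz":0,"fingers":-1}
    - {"dx":0,"dy":0,"dz":0,"wx":0,"wy":0,"wz":0,"fingers":-1}

```text
t: 10.4
tcp_pos: [0.4429, 0.302, 0.1412]
tcp_rot: [0.706, 0.708, -0.001, -0.0]
ft_force: [0.1, 0.0, 0.4]
opening: 0.0909
```

Run:
```python
from h import *
st=get_state(); print(st["tcp_pos"])
c=cam("top"); print("vase lip expected px", px(c,[.530,-.335,.163]), "seen 434,178.5")
s=cam("scene"); save(s,"s6.png",(260,170,420,330),3.6)
```

```text
[0.4428661  0.30198025 0.14117708]
vase lip expected px [433.87775361 178.15844565] seen 434,178.5
```

View pics/s6.png

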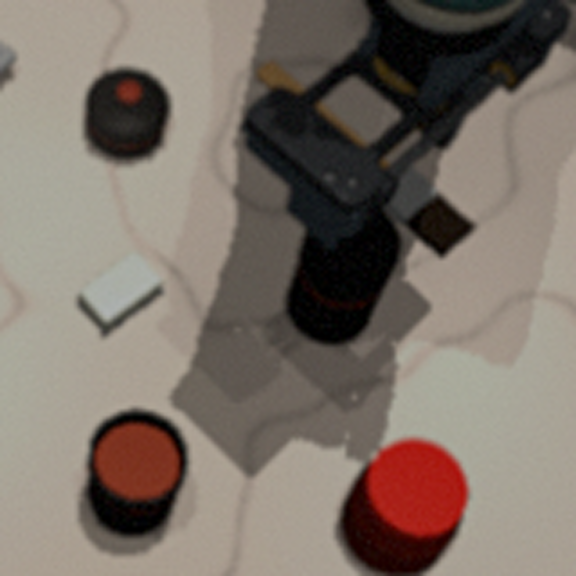

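Run:
```python
from h import *
s=cam("scene"); c=cam("top")
print("base scene",w(s,210+592.5/4.2-.5,175+337.5/4.2-.5,0),"top scene",w(s,210+621.5/4.2-.5,175+262.5/4.2-.5,.1))
# base in top crop: right 403, bottom 546
print("base top",w(c,55+(403-52)/4.2-.5,115+(546-55)/4.2-.5,0))
```

```text
base scene [0.43918515 0.30608305 0.        ] top scene [0.44367122 0.30823253 0.1       ]
base top [0.44455672 0.30590906 0.        ]
```

Emit:
move_arm:
  targets:
    - {"dx":4,"dy":0,"dz":20,"wx":0,"wy":0,"wz":0,"fingers":-1}
    - {"dx":0,"dy":0,"dz":20,"wx":0,"wy":0,"wz":0,"fingers":-1}
    - {"dx":0,"dy":0,"dz":20,"wx":0,"wy":0,"wz":0,"fingers":-1}
    - {"dx":0,"dy":0,"dz":13,"wx":0,"wy":0,"wz":0,"fingers":-1}
    - {"dx":0,"dy":0,"dz":0,"wx":0,"wy":0,"wz":0,"fingers":1}
    - {"dx":0,"dy":0,"dz":0,"wx":0,"wy":0,"wz":0,"fingers":1}
    - {"dx":0,"dy":0,"dz":0,"wx":0,"wy":0,"wz":0,"fingers":1}
    - {"dx":0,"dy":0,"dz":0,"wx":0,"wy":0,"wz":0,"fingers":1}

```text
t: 11.27
tcp_pos: [0.4442, 0.3068, 0.0695]
tcp_rot: [0.706, 0.708, 0.001, 0.0]
ft_force: [0.0, 0.6, 0.0]
opening: 0.0675
```

Emit:
move_arm:
  targets:
    - {"dx":0,"dy":0,"dz":0,"wx":0,"wy":0,"wz":0,"fingers":1}
    - {"dx":0,"dy":0,"dz":0,"wx":0,"wy":0,"wz":0,"fingers":1}
    - {"dx":0,"dy":0,"dz":0,"wx":0,"wy":0,"wz":0,"fingers":1}
    - {"dx":0,"dy":0,"dz":0,"wx":0,"wy":0,"wz":0,"fingers":1}
    - {"dx":0,"dy":0,"dz":0,"wx":0,"wy":0,"wz":0,"fingers":1}
    - {"dx":0,"dy":0,"dz":0,"wx":0,"wy":0,"wz":0,"fingers":1}

```text
t: 11.77
tcp_pos: [0.443, 0.3067, 0.0694]
tcp_rot: [0.706, 0.708, -0.0, -0.0]
ft_force: [-9.5, -0.8, 16.5]
opening: 0.0551
```

Unexpected: the opening is 55 mm instead of 60, with 16 N upwards. I'll look before moving.

Run:
```python
from h import *
st=get_state(); print(st["tcp_pos"],st["ft_force"],st["torque"],st["opening"],st["tcp_rot"])
s=cam("scene"); save(s,"s7.png",(300,180,400,280),6)
```

```text
[0.4429534  0.30668193 0.06943912] [-9.50654505 -0.84431949 16.52617622] [-0.10678976  2.35622118 -0.0367991 ] 0.0551236446353826 [ 7.06001775e-01  7.08209877e-01 -2.57797466e-04 -4.44124525e-04]
```

View pics/s7.png

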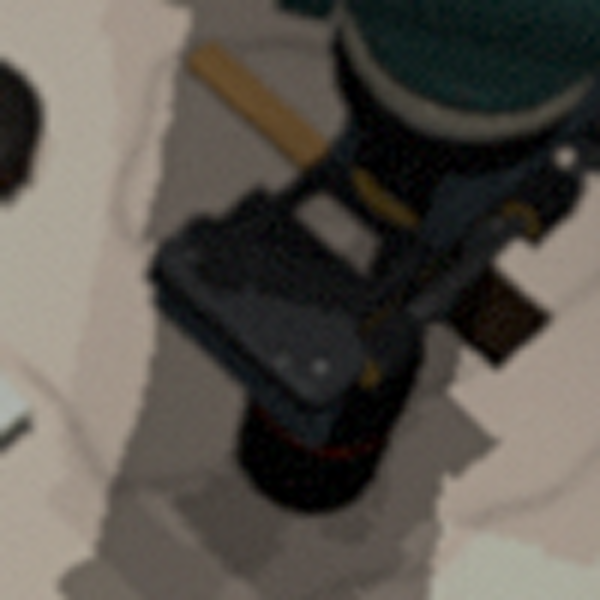

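Run:
```python
from h import *
s=cam("scene")
f=lambda X:((px(s,X)-[300,180]+.5)*6-.5).round(0)
C=np.array([.4425,.306,0]);d=np.array([.92,.4,0])
for z in (0,.03,.05,.067,.1): print(z,"front",f(C+d*.029+[0,0,z]),"centre",f(C+[0,0,z]))
print("tip +x",f([.443+.0276,.3067,.0694]),"out",f([.443+.041,.3067,.0694]),"corner +y",f([.443+.041,.3067+.016,.0694]))
g=lambda a,b:((np.array([a,b])+.5)/4.2-.5+[210,175]-[300,180]+.5)*6-.5
print("old band",g(605,332),"old bottom",g(597,380),"old right edge top",g(676,262),"old base left",g(545,337))
```

```text
0 front [276. 517.] centre [300. 457.]
0.03 front [288. 485.] centre [313. 423.]
0.05 front [297. 462.] centre [322. 400.]
0.067 front [304. 443.] centre [329. 380.]
0.1 front [320. 403.] centre [345. 339.]
tip +x [281. 423.] out [257. 444.] corner +y [289. 473.]
old band [324.5 444.5] old bottom [313.07142857 513.07142857] old right edge top [425.92857143 344.5       ] old base left [238.78571429 451.64285714]
```

The canister hasn't moved: its band and base are at the same pixels as before. The pads seem to be wedging at the lid step, so I'll open and regrip lower, on the straight body.

Emit:
move_arm:
  targets:
    - {"dx":0,"dy":0,"dz":0,"wx":0,"wy":0,"wz":0,"fingers":-1}
    - {"dx":0,"dy":0,"dz":0,"wx":0,"wy":0,"wz":0,"fingers":-1}
    - {"dx":0,"dy":0,"dz":0,"wx":0,"wy":0,"wz":0,"fingers":-1}
    - {"dx":0,"dy":0,"dz":0,"wx":0,"wy":0,"wz":0,"fingers":-1}
    - {"dx":0,"dy":0,"dz":0,"wx":0,"wy":0,"wz":0,"fingers":-1}
    - {"dx":0,"dy":0,"dz":0,"wx":0,"wy":0,"wz":0,"fingers":-1}
    - {"dx":0,"dy":0,"dz":0,"wx":0,"wy":0,"wz":0,"fingers":-1}

```text
t: 12.45
tcp_pos: [0.4434, 0.3063, 0.0682]
tcp_rot: [0.706, 0.708, -0.0, 0.0]
ft_force: [-0.4, -0.2, 0.5]
opening: 0.0912
```

Run:
```python
from h import *
st=get_state(); print(st["tcp_pos"],st["ft_force"],st["torque"],st["opening"])
s=cam("scene"); save(s,"s8.png",(300,180,400,280),6)
```

```text
[0.44339642 0.30632717 0.06821149] [-0.37478131 -0.15741451  0.45839099] [-0.06147464  0.04772713  0.01865614] 0.09124032129361838
```

View pics/s8.png

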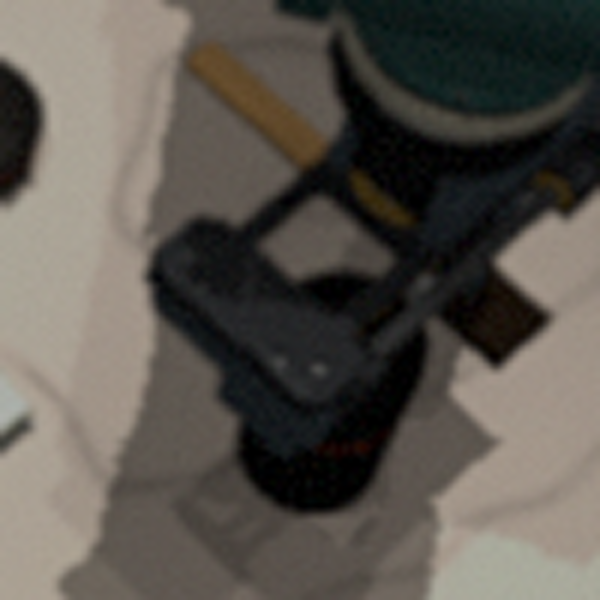

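The canister is unmoved and upright (base at crop (313,510)), and the forces are back to zero. I'm lowering to the body.

Emit:
move_arm:
  targets:
    - {"dx":0,"dy":0,"dz":15,"wx":0,"wy":0,"wz":0,"fingers":-1}
    - {"dx":0,"dy":0,"dz":15,"wx":0,"wy":0,"wz":0,"fingers":-1}
    - {"dx":0,"dy":0,"dz":10,"wx":0,"wy":0,"wz":0,"fingers":-1}
    - {"dx":0,"dy":0,"dz":0,"wx":0,"wy":0,"wz":0,"fingers":1}
    - {"dx":0,"dy":0,"dz":0,"wx":0,"wy":0,"wz":0,"fingers":1}
    - {"dx":0,"dy":0,"dz":0,"wx":0,"wy":0,"wz":0,"fingers":1}
    - {"dx":0,"dy":0,"dz":0,"wx":0,"wy":0,"wz":0,"fingers":1}
    - {"dx":0,"dy":0,"dz":0,"wx":0,"wy":0,"wz":0,"fingers":1}

```text
t: 13.17
tcp_pos: [0.4437, 0.3066, 0.0289]
tcp_rot: [0.706, 0.708, 0.0, 0.0]
ft_force: [-0.9, -0.7, 1.6]
opening: 0.0607
```

Emit:
move_arm:
  targets:
    - {"dx":0,"dy":0,"dz":0,"wx":0,"wy":0,"wz":0,"fingers":1}
    - {"dx":0,"dy":0,"dz":0,"wx":0,"wy":0,"wz":0,"fingers":1}
    - {"dx":0,"dy":0,"dz":0,"wx":0,"wy":0,"wz":0,"fingers":1}

```text
t: 13.42
tcp_pos: [0.4437, 0.3066, 0.0287]
tcp_rot: [0.706, 0.708, 0.0, 0.0]
ft_force: [-1.8, 0.8, 6.5]
opening: 0.0596
```

Emit:
move_arm:
  targets:
    - {"dx":0,"dy":0,"dz":0,"wx":0,"wy":0,"wz":0,"fingers":1}
    - {"dx":0,"dy":0,"dz":-3,"wx":0,"wy":0,"wz":0,"fingers":1}
    - {"dx":0,"dy":0,"dz":-5,"wx":0,"wy":0,"wz":0,"fingers":1}
    - {"dx":0,"dy":0,"dz":-5,"wx":0,"wy":0,"wz":0,"fingers":1}
    - {"dx":0,"dy":0,"dz":0,"wx":0,"wy":0,"wz":0,"fingers":1}
    - {"dx":0,"dy":0,"dz":0,"wx":0,"wy":0,"wz":0,"fingers":1}

```text
t: 13.92
tcp_pos: [0.4436, 0.3065, 0.0417]
tcp_rot: [0.706, 0.708, 0.0, 0.0]
ft_force: [0.0, 0.3, -2.1]
opening: 0.0602
```

Emit:
move_arm:
  targets:
    - {"dx":0,"dy":0,"dz":-20,"wx":0,"wy":0,"wz":0,"fingers":1}
    - {"dx":0,"dy":0,"dz":-25,"wx":0,"wy":0,"wz":0,"fingers":1}
    - {"dx":-15,"dy":2.5,"dz":-15,"wx":0,"wy":0,"wz":0,"fingers":1}
    - {"dx":-30,"dy":4.5,"dz":0,"wx":0,"wy":0,"wz":0,"fingers":1}
    - {"dx":-39,"dy":6,"dz":0,"wx":0,"wy":0,"wz":0,"fingers":1}
    - {"dx":-39,"dy":6,"dz":0,"wx":0,"wy":0,"wz":0,"fingers":1}
    - {"dx":-39,"dy":6,"dz":0,"wx":0,"wy":0,"wz":0,"fingers":1}
    - {"dx":-39,"dy":6,"dz":0,"wx":0,"wy":0,"wz":0,"fingers":1}

```text
t: 14.58
tcp_pos: [0.4748, 0.1038, 0.1012]
tcp_rot: [0.706, 0.709, 0.0, 0.0]
ft_force: [0.8, 0.4, -2.1]
opening: 0.0597
```

Emit:
move_arm:
  targets:
    - {"dx":-39,"dy":6,"dz":0,"wx":0,"wy":0,"wz":0,"fingers":1}
    - {"dx":-39,"dy":6,"dz":0,"wx":0,"wy":0,"wz":0,"fingers":1}
    - {"dx":-39,"dy":6,"dz":0,"wx":0,"wy":0,"wz":0,"fingers":1}
    - {"dx":-39,"dy":6,"dz":0,"wx":0,"wy":0,"wz":0,"fingers":1}
    - {"dx":-39,"dy":6,"dz":0,"wx":0,"wy":0,"wz":0,"fingers":1}
    - {"dx":-39,"dy":6,"dz":0,"wx":0,"wy":0,"wz":0,"fingers":1}
    - {"dx":-39,"dy":6,"dz":0,"wx":0,"wy":0,"wz":0,"fingers":1}
    - {"dx":0,"dy":0,"dz":0,"wx":0,"wy":0,"wz":0,"fingers":1}

```text
t: 15.25
tcp_pos: [0.5193, -0.1728, 0.1016]
tcp_rot: [0.707, 0.707, 0.0, 0.001]
ft_force: [-0.8, 2.3, -1.6]
opening: 0.0597
```

Emit:
move_arm:
  targets:
    - {"dx":-30,"dy":4,"dz":0,"wx":0,"wy":0,"wz":0,"fingers":1}
    - {"dx":-30,"dy":4,"dz":0,"wx":0,"wy":0,"wz":0,"fingers":1}
    - {"dx":-15,"dy":2,"dz":0,"wx":0,"wy":0,"wz":0,"fingers":1}
    - {"dx":-8,"dy":1,"dz":0,"wx":0,"wy":0,"wz":0,"fingers":1}
    - {"dx":0,"dy":0,"dz":0,"wx":0,"wy":0,"wz":0,"fingers":1}
    - {"dx":0,"dy":0,"dz":0,"wx":0,"wy":0,"wz":0,"fingers":1}
    - {"dx":0,"dy":0,"dz":0,"wx":0,"wy":0,"wz":0,"fingers":1}

```text
t: 15.83
tcp_pos: [0.529, -0.2491, 0.101]
tcp_rot: [0.706, 0.709, -0.0, -0.0]
ft_force: [0.5, 0.1, -1.2]
opening: 0.0598
```

Emit:
move_arm:
  targets:
    - {"dx":-1.5,"dy":1,"dz":10,"wx":0,"wy":0,"wz":0,"fingers":1}
    - {"dx":0,"dy":0,"dz":10,"wx":0,"wy":0,"wz":0,"fingers":1}
    - {"dx":0,"dy":0,"dz":8,"wx":0,"wy":0,"wz":0,"fingers":1}
    - {"dx":0,"dy":0,"dz":4,"wx":0,"wy":0,"wz":0,"fingers":1}
    - {"dx":0,"dy":0,"dz":0,"wx":0,"wy":0,"wz":0,"fingers":1}
    - {"dx":0,"dy":0,"dz":1,"wx":0,"wy":0,"wz":0,"fingers":1}
    - {"dx":0,"dy":0,"dz":0,"wx":0,"wy":0,"wz":0,"fingers":1}
    - {"dx":0,"dy":0,"dz":0,"wx":0,"wy":0,"wz":0,"fingers":1}

```text
t: 16.5
tcp_pos: [0.5305, -0.2519, 0.0685]
tcp_rot: [0.706, 0.708, 0.0, 0.0]
ft_force: [-0.6, 0.3, -2.1]
opening: 0.0594
```

Emit:
move_arm:
  targets:
    - {"dx":0,"dy":0,"dz":0.5,"wx":0,"wy":0,"wz":0,"fingers":1}
    - {"dx":0,"dy":0,"dz":0.5,"wx":0,"wy":0,"wz":0,"fingers":1}
    - {"dx":0,"dy":0,"dz":0,"wx":0,"wy":0,"wz":0,"fingers":1}
    - {"dx":0,"dy":0,"dz":0,"wx":0,"wy":0,"wz":0,"fingers":1}

```text
t: 16.83
tcp_pos: [0.5303, -0.2519, 0.0673]
tcp_rot: [0.706, 0.708, 0.0, 0.0]
ft_force: [-0.3, -0.3, -1.5]
opening: 0.06
```

Emit:
move_arm:
  targets:
    - {"dx":0,"dy":0,"dz":0.5,"wx":0,"wy":0,"wz":0,"fingers":1}
    - {"dx":0,"dy":0,"dz":0.5,"wx":0,"wy":0,"wz":0,"fingers":1}
    - {"dx":0,"dy":0,"dz":0,"wx":0,"wy":0,"wz":0,"fingers":1}
    - {"dx":0,"dy":0,"dz":0,"wx":0,"wy":0,"wz":0,"fingers":1}

```text
t: 17.17
tcp_pos: [0.5305, -0.2522, 0.0668]
tcp_rot: [0.706, 0.708, -0.0, 0.0]
ft_force: [-3.3, -1.3, 7.6]
opening: 0.0595
```

Emit:
move_arm:
  targets:
    - {"dx":0,"dy":0,"dz":-0.5,"wx":0,"wy":0,"wz":0,"fingers":-1}
    - {"dx":0,"dy":0,"dz":0,"wx":0,"wy":0,"wz":0,"fingers":-1}
    - {"dx":0,"dy":0,"dz":0,"wx":0,"wy":0,"wz":0,"fingers":-1}
    - {"dx":0,"dy":0,"dz":0,"wx":0,"wy":0,"wz":0,"fingers":-1}
    - {"dx":0,"dy":0,"dz":0,"wx":0,"wy":0,"wz":0,"fingers":-1}
    - {"dx":0,"dy":0,"dz":0,"wx":0,"wy":0,"wz":0,"fingers":-1}
    - {"dx":0,"dy":0,"dz":-10,"wx":0,"wy":0,"wz":0,"fingers":-1}
    - {"dx":0,"dy":0,"dz":-25,"wx":0,"wy":0,"wz":0,"fingers":-1}

```text
t: 17.83
tcp_pos: [0.5285, -0.2509, 0.0999]
tcp_rot: [0.706, 0.708, -0.001, -0.002]
ft_force: [0.4, -0.3, -0.8]
opening: 0.0914
```

Emit:
move_arm:
  targets:
    - {"dx":0,"dy":0,"dz":-30,"wx":0,"wy":0,"wz":0,"fingers":-1}
    - {"dx":0,"dy":0,"dz":-25,"wx":0,"wy":0,"wz":0,"fingers":-1}
    - {"dx":40,"dy":7,"dz":0,"wx":0,"wy":0,"wz":0,"fingers":-1}
    - {"dx":40,"dy":7,"dz":0,"wx":0,"wy":0,"wz":0,"fingers":-1}
    - {"dx":40,"dy":7,"dz":0,"wx":0,"wy":0,"wz":0,"fingers":-1}
    - {"dx":40,"dy":7,"dz":0,"wx":0,"wy":0,"wz":0,"fingers":-1}
    - {"dx":40,"dy":7,"dz":0,"wx":0,"wy":0,"wz":0,"fingers":-1}
    - {"dx":40,"dy":7,"dz":0,"wx":0,"wy":0,"wz":0,"fingers":-1}

```text
t: 18.5
tcp_pos: [0.5716, -0.0098, 0.1577]
tcp_rot: [0.706, 0.708, 0.0, 0.0]
ft_force: [0.8, 0.6, -0.5]
opening: 0.0913
```

Emit:
move_arm:
  targets:
    - {"dx":40,"dy":7,"dz":0,"wx":0,"wy":0,"wz":0,"fingers":-1}
    - {"dx":40,"dy":7,"dz":0,"wx":0,"wy":0,"wz":0,"fingers":-1}
    - {"dx":40,"dy":7,"dz":0,"wx":0,"wy":0,"wz":0,"fingers":-1}
    - {"dx":40,"dy":7,"dz":0,"wx":0,"wy":0,"wz":0,"fingers":-1}
    - {"dx":40,"dy":7,"dz":0,"wx":0,"wy":0,"wz":0,"fingers":-1}
    - {"dx":40,"dy":7,"dz":0,"wx":0,"wy":0,"wz":0,"fingers":-1}
    - {"dx":40,"dy":7,"dz":0,"wx":0,"wy":0,"wz":0,"fingers":-1}
    - {"dx":0,"dy":0,"dz":0,"wx":0,"wy":0,"wz":0,"fingers":-1}

```text
t: 19.17
tcp_pos: [0.6204, 0.2744, 0.1578]
tcp_rot: [0.705, 0.71, 0.001, 0.0]
ft_force: [-0.2, 0.0, -1.1]
opening: 0.0912
```

Emit:
move_arm:
  targets:
    - {"dx":25,"dy":4,"dz":10,"wx":0,"wy":0,"wz":0,"fingers":-1}
    - {"dx":18,"dy":2.5,"dz":30,"wx":0,"wy":0,"wz":0,"fingers":-1}
    - {"dx":0,"dy":0,"dz":20,"wx":0,"wy":0,"wz":0,"fingers":-1}
    - {"dx":0,"dy":0,"dz":0,"wx":0,"wy":0,"wz":0,"fingers":-1}
    - {"dx":0,"dy":0,"dz":0,"wx":0,"wy":0,"wz":0,"fingers":-1}
    - {"dx":0,"dy":0,"dz":0,"wx":0,"wy":0,"wz":0,"fingers":-1}

```text
t: 19.67
tcp_pos: [0.6265, 0.3112, 0.0984]
tcp_rot: [0.706, 0.708, 0.001, 0.0]
ft_force: [-0.8, 0.3, 0.4]
opening: 0.0913
```

Run:
```python
from h import *
print(get_state()["tcp_pos"])
c=cam("top"); s=cam("scene")
a=cv2.resize(c["frame"][110:200,70:170],None,fx=4,fy=4,interpolation=2); b=cv2.resize(s["frame"][240:330,240:340],None,fx=4,fy=4,interpolation=2)
cv2.imwrite("pics/c1.png",np.hstack([a,b])[:,:,::-1])
P=[.628,.311,.074]; print((px(c,P)-[70,110])*4,(px(s,P)-[240,240])*4)
```

```text
[0.62650294 0.31124142 0.0983603 ]
[243.81968449 148.18403594] [230.0804444  220.34256634]
```

View pics/c1.png

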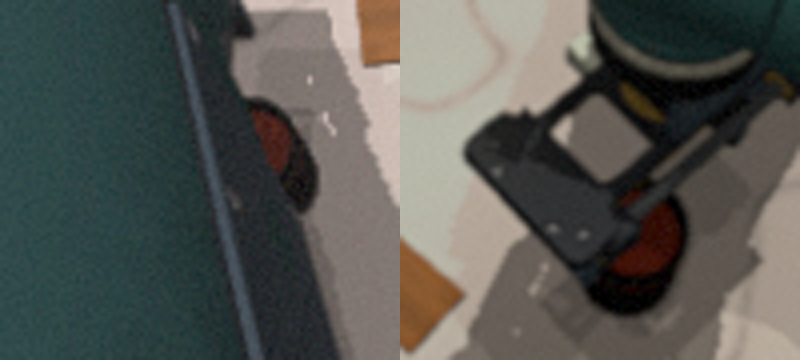

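The cup is still in place, with its rim centre at about (235,230) in the right panel against (230,220) predicted. I'm descending and gripping.

Emit:
move_arm:
  targets:
    - {"dx":0,"dy":1.5,"dz":20,"wx":0,"wy":0,"wz":0,"fingers":-1}
    - {"dx":0,"dy":0,"dz":25,"wx":0,"wy":0,"wz":0,"fingers":-1}
    - {"dx":0,"dy":0,"dz":25,"wx":0,"wy":0,"wz":0,"fingers":-1}
    - {"dx":0,"dy":0,"dz":0,"wx":0,"wy":0,"wz":0,"fingers":1}
    - {"dx":0,"dy":0,"dz":0,"wx":0,"wy":0,"wz":0,"fingers":1}
    - {"dx":0,"dy":0,"dz":0,"wx":0,"wy":0,"wz":0,"fingers":1}
    - {"dx":0,"dy":0,"dz":0,"wx":0,"wy":0,"wz":0,"fingers":1}
    - {"dx":0,"dy":0,"dz":0,"wx":0,"wy":0,"wz":0,"fingers":1}
  grip_force: 15

```text
t: 20.43
tcp_pos: [0.6284, 0.3119, 0.0286]
tcp_rot: [0.706, 0.708, 0.001, 0.0]
ft_force: [0.4, 0.2, 0.6]
opening: 0.0607
```

Emit:
move_arm:
  targets:
    - {"dx":0,"dy":0,"dz":0,"wx":0,"wy":0,"wz":0,"fingers":1}
    - {"dx":0,"dy":0,"dz":0,"wx":0,"wy":0,"wz":0,"fingers":1}
    - {"dx":0,"dy":0,"dz":0,"wx":0,"wy":0,"wz":0,"fingers":1}
    - {"dx":0,"dy":0,"dz":0,"wx":0,"wy":0,"wz":0,"fingers":1}

```text
t: 20.77
tcp_pos: [0.6286, 0.312, 0.0284]
tcp_rot: [0.706, 0.708, 0.001, 0.0]
ft_force: [0.5, 0.1, 9.1]
opening: 0.0579
```

Emit:
move_arm:
  targets:
    - {"dx":0,"dy":0,"dz":-3,"wx":0,"wy":0,"wz":0,"fingers":1}
    - {"dx":0,"dy":0,"dz":-5,"wx":0,"wy":0,"wz":0,"fingers":1}
    - {"dx":0,"dy":0,"dz":-7,"wx":0,"wy":0,"wz":0,"fingers":1}
    - {"dx":0,"dy":0,"dz":0,"wx":0,"wy":0,"wz":0,"fingers":1}
    - {"dx":0,"dy":0,"dz":0,"wx":0,"wy":0,"wz":0,"fingers":1}

```text
t: 21.18
tcp_pos: [0.6276, 0.3116, 0.0424]
tcp_rot: [0.706, 0.708, 0.0, 0.0]
ft_force: [-0.5, -0.6, -1.3]
opening: 0.0577
```

Emit:
move_arm:
  targets:
    - {"dx":0,"dy":0,"dz":-20,"wx":0,"wy":0,"wz":0,"fingers":1}
    - {"dx":0,"dy":0,"dz":-25,"wx":0,"wy":0,"wz":0,"fingers":1}
    - {"dx":-15,"dy":-3,"dz":-15,"wx":0,"wy":0,"wz":0,"fingers":1}
    - {"dx":-30,"dy":-6.5,"dz":0,"wx":0,"wy":0,"wz":0,"fingers":1}
    - {"dx":-39,"dy":-8.4,"dz":0,"wx":0,"wy":0,"wz":0,"fingers":1}
    - {"dx":-39,"dy":-8.4,"dz":0,"wx":0,"wy":0,"wz":0,"fingers":1}
    - {"dx":-39,"dy":-8.4,"dz":0,"wx":0,"wy":0,"wz":0,"fingers":1}
    - {"dx":-39,"dy":-8.4,"dz":0,"wx":0,"wy":0,"wz":0,"fingers":1}

```text
t: 21.85
tcp_pos: [0.584, 0.1088, 0.1016]
tcp_rot: [0.706, 0.708, -0.0, -0.0]
ft_force: [0.2, -0.3, -1.4]
opening: 0.0581
```

Emit:
move_arm:
  targets:
    - {"dx":-39,"dy":-8.4,"dz":0,"wx":0,"wy":0,"wz":0,"fingers":1}
    - {"dx":-39,"dy":-8.4,"dz":0,"wx":0,"wy":0,"wz":0,"fingers":1}
    - {"dx":-39,"dy":-8.4,"dz":0,"wx":0,"wy":0,"wz":0,"fingers":1}
    - {"dx":-39,"dy":-8.4,"dz":0,"wx":0,"wy":0,"wz":0,"fingers":1}
    - {"dx":-39,"dy":-8.4,"dz":0,"wx":0,"wy":0,"wz":0,"fingers":1}
    - {"dx":-39,"dy":-8.4,"dz":0,"wx":0,"wy":0,"wz":0,"fingers":1}
    - {"dx":-26,"dy":-5.5,"dz":0,"wx":0,"wy":0,"wz":0,"fingers":1}
    - {"dx":-16,"dy":-3,"dz":0,"wx":0,"wy":0,"wz":0,"fingers":1}

```text
t: 22.52
tcp_pos: [0.526, -0.1684, 0.1017]
tcp_rot: [0.707, 0.708, -0.0, -0.0]
ft_force: [-0.1, 0.1, -1.6]
opening: 0.0583
```

Emit:
move_arm:
  targets:
    - {"dx":0,"dy":0,"dz":0,"wx":0,"wy":0,"wz":0,"fingers":1}
    - {"dx":0,"dy":0,"dz":0,"wx":0,"wy":0,"wz":0,"fingers":1}
    - {"dx":0,"dy":0,"dz":0,"wx":0,"wy":0,"wz":0,"fingers":1}
    - {"dx":0,"dy":0,"dz":0,"wx":0,"wy":0,"wz":0,"fingers":1}

```text
t: 22.85
tcp_pos: [0.5271, -0.165, 0.1016]
tcp_rot: [0.706, 0.709, -0.0, -0.0]
ft_force: [0.6, -0.3, -1.8]
opening: 0.0579
```

Emit:
move_arm:
  targets:
    - {"dx":0,"dy":-1,"dz":10,"wx":0,"wy":0,"wz":0,"fingers":1}
    - {"dx":0,"dy":0,"dz":10,"wx":0,"wy":0,"wz":0,"fingers":1}
    - {"dx":0,"dy":0,"dz":8,"wx":0,"wy":0,"wz":0,"fingers":1}
    - {"dx":0,"dy":0,"dz":5,"wx":0,"wy":0,"wz":0,"fingers":1}
    - {"dx":0,"dy":0,"dz":0,"wx":0,"wy":0,"wz":0,"fingers":1}
    - {"dx":0,"dy":0,"dz":0.5,"wx":0,"wy":0,"wz":0,"fingers":1}
    - {"dx":0,"dy":0,"dz":0.5,"wx":0,"wy":0,"wz":0,"fingers":1}
    - {"dx":0,"dy":0,"dz":0,"wx":0,"wy":0,"wz":0,"fingers":1}

```text
t: 23.52
tcp_pos: [0.5262, -0.1659, 0.0679]
tcp_rot: [0.706, 0.708, 0.0, 0.0]
ft_force: [0.2, 0.2, -1.8]
opening: 0.0578
```

Emit:
move_arm:
  targets:
    - {"dx":0,"dy":0,"dz":0.5,"wx":0,"wy":0,"wz":0,"fingers":1}
    - {"dx":0,"dy":0,"dz":0.5,"wx":0,"wy":0,"wz":0,"fingers":1}
    - {"dx":0,"dy":0,"dz":0,"wx":0,"wy":0,"wz":0,"fingers":1}
    - {"dx":0,"dy":0,"dz":0,"wx":0,"wy":0,"wz":0,"fingers":1}

```text
t: 23.85
tcp_pos: [0.5261, -0.1659, 0.0668]
tcp_rot: [0.706, 0.708, 0.0, 0.0]
ft_force: [-0.3, 0.2, -0.8]
opening: 0.0579
```

Emit:
move_arm:
  targets:
    - {"dx":0,"dy":0,"dz":0.5,"wx":0,"wy":0,"wz":0,"fingers":1}
    - {"dx":0,"dy":0,"dz":0.3,"wx":0,"wy":0,"wz":0,"fingers":1}
    - {"dx":0,"dy":0,"dz":0,"wx":0,"wy":0,"wz":0,"fingers":1}
    - {"dx":0,"dy":0,"dz":0,"wx":0,"wy":0,"wz":0,"fingers":1}

```text
t: 24.18
tcp_pos: [0.5263, -0.166, 0.0663]
tcp_rot: [0.706, 0.708, 0.0, 0.0]
ft_force: [-0.9, 0.5, 4.7]
opening: 0.058
```

Emit:
move_arm:
  targets:
    - {"dx":0,"dy":0,"dz":-0.3,"wx":0,"wy":0,"wz":0,"fingers":-1}
    - {"dx":0,"dy":0,"dz":0,"wx":0,"wy":0,"wz":0,"fingers":-1}
    - {"dx":0,"dy":0,"dz":0,"wx":0,"wy":0,"wz":0,"fingers":-1}
    - {"dx":0,"dy":0,"dz":0,"wx":0,"wy":0,"wz":0,"fingers":-1}
    - {"dx":0,"dy":0,"dz":0,"wx":0,"wy":0,"wz":0,"fingers":-1}
    - {"dx":0,"dy":0,"dz":0,"wx":0,"wy":0,"wz":0,"fingers":-1}
    - {"dx":0,"dy":0,"dz":-10,"wx":0,"wy":0,"wz":0,"fingers":-1}
    - {"dx":0,"dy":0,"dz":-25,"wx":0,"wy":0,"wz":0,"fingers":-1}

```text
t: 24.85
tcp_pos: [0.5242, -0.1652, 0.0996]
tcp_rot: [0.706, 0.708, -0.001, -0.002]
ft_force: [-0.3, -0.6, -0.6]
opening: 0.0913
```

Emit:
move_arm:
  targets:
    - {"dx":0,"dy":0,"dz":-30,"wx":0,"wy":0,"wz":0,"fingers":-1}
    - {"dx":20,"dy":-6,"dz":-10,"wx":0,"wy":0,"wz":0,"fingers":-1}
    - {"dx":39,"dy":-11.5,"dz":0,"wx":0,"wy":0,"wz":0,"fingers":-1}
    - {"dx":39,"dy":-11.5,"dz":0,"wx":0,"wy":0,"wz":0,"fingers":-1}
    - {"dx":39,"dy":-11.5,"dz":0,"wx":0,"wy":0,"wz":0,"fingers":-1}
    - {"dx":39,"dy":-11.5,"dz":0,"wx":0,"wy":0,"wz":0,"fingers":-1}
    - {"dx":39,"dy":-11.5,"dz":0,"wx":0,"wy":0,"wz":0,"fingers":-1}
    - {"dx":39,"dy":-11.5,"dz":0,"wx":0,"wy":0,"wz":0,"fingers":-1}

```text
t: 25.52
tcp_pos: [0.4494, 0.0895, 0.1421]
tcp_rot: [0.706, 0.708, 0.0, 0.0]
ft_force: [1.3, -0.6, -0.2]
opening: 0.091
```

Emit:
move_arm:
  targets:
    - {"dx":18,"dy":-5,"dz":0,"wx":0,"wy":0,"wz":0,"fingers":-1}
    - {"dx":6,"dy":-1.5,"dz":20,"wx":0,"wy":0,"wz":0,"fingers":-1}
    - {"dx":0,"dy":0,"dz":25,"wx":0,"wy":0,"wz":0,"fingers":-1}
    - {"dx":0,"dy":0,"dz":20,"wx":0,"wy":0,"wz":0,"fingers":-1}
    - {"dx":0,"dy":0,"dz":0,"wx":0,"wy":0,"wz":0,"fingers":-1}
    - {"dx":0,"dy":0,"dz":0,"wx":0,"wy":0,"wz":0,"fingers":-1}
    - {"dx":0,"dy":0,"dz":0,"wx":0,"wy":0,"wz":0,"fingers":-1}

```text
t: 26.1
tcp_pos: [0.4443, 0.1119, 0.0775]
tcp_rot: [0.706, 0.708, 0.0, 0.0]
ft_force: [-0.1, 0.5, -0.0]
opening: 0.0915
```

Emit:
move_arm:
  targets:
    - {"dx":0,"dy":0,"dz":20,"wx":0,"wy":0,"wz":0,"fingers":-1}
    - {"dx":0,"dy":0,"dz":22,"wx":0,"wy":0,"wz":0,"fingers":-1}
    - {"dx":0,"dy":0,"dz":18,"wx":0,"wy":0,"wz":0,"fingers":-1}
    - {"dx":0,"dy":0,"dz":8,"wx":0,"wy":0,"wz":0,"fingers":-1}
    - {"dx":0,"dy":0,"dz":0,"wx":0,"wy":0,"wz":0,"fingers":-1}
    - {"dx":0,"dy":0,"dz":0,"wx":0,"wy":0,"wz":0,"fingers":1}
    - {"dx":0,"dy":0,"dz":0,"wx":0,"wy":0,"wz":0,"fingers":1}
    - {"dx":0,"dy":0,"dz":0,"wx":0,"wy":0,"wz":0,"fingers":1}

```text
t: 26.77
tcp_pos: [0.4445, 0.112, 0.0094]
tcp_rot: [0.706, 0.708, 0.001, 0.001]
ft_force: [0.2, 0.9, 0.0]
opening: 0.0744
```

Emit:
move_arm:
  targets:
    - {"dx":0,"dy":0,"dz":0,"wx":0,"wy":0,"wz":0,"fingers":1}
    - {"dx":0,"dy":0,"dz":0,"wx":0,"wy":0,"wz":0,"fingers":1}
    - {"dx":0,"dy":0,"dz":0,"wx":0,"wy":0,"wz":0,"fingers":1}
    - {"dx":0,"dy":0,"dz":0,"wx":0,"wy":0,"wz":0,"fingers":1}
    - {"dx":0,"dy":0,"dz":0,"wx":0,"wy":0,"wz":0,"fingers":1}

```text
t: 27.18
tcp_pos: [0.4436, 0.1119, 0.0083]
tcp_rot: [0.706, 0.708, 0.0, 0.0]
ft_force: [-0.2, 0.8, 0.4]
opening: 0.0408
```

The fingers didn't stop at 60 mm, so I'll look before anything else.

Run:
```python
from h import *
c=cam("top"); s=cam("scene"); st=get_state(); print(st["opening"],st["tcp_pos"],st["ft_force"])
a=cv2.resize(c["frame"][140:240,160:440],(800,286),interpolation=2); b=cv2.resize(s["frame"][100:250,150:370],(440,300),interpolation=2)
b2=cv2.resize(s["frame"][165:235,255:335],(360,300),interpolation=2)
cv2.imwrite("pics/c2.png",np.vstack([a,np.hstack([b,b2])])[:,:,::-1])
print((px(s,[.4437,.112,.048])-[255,165])*[4.5,4.286])
```

```text
0.032741007183310696 [0.44351215 0.11186555 0.00822867] [0.75658195 0.02999925 0.49801784]
[177.60903162 125.64995998]
```

View pics/c2.png

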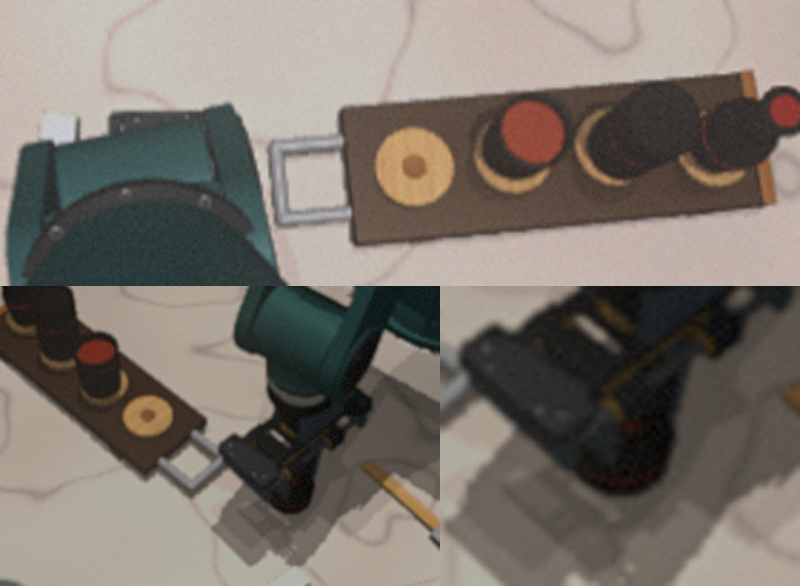

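The box (right panel, about 620,440) is untouched, and the fingers are closing in the air above its lid. Together with the canister's wedge at its top edge and the vase's 36 mm (its lip), this means the real fingertips sit about 30 mm above the reported TCP. I'll reopen and go lower by feel.

Emit:
move_arm:
  targets:
    - {"dx":0,"dy":0,"dz":0,"wx":0,"wy":0,"wz":0,"fingers":-1}
    - {"dx":0,"dy":0,"dz":0,"wx":0,"wy":0,"wz":0,"fingers":-1}
    - {"dx":0,"dy":0,"dz":0,"wx":0,"wy":0,"wz":0,"fingers":-1}
    - {"dx":0,"dy":0,"dz":0,"wx":0,"wy":0,"wz":0,"fingers":-1}
    - {"dx":0,"dy":0,"dz":0,"wx":0,"wy":0,"wz":0,"fingers":-1}
    - {"dx":0,"dy":0,"dz":0,"wx":0,"wy":0,"wz":0,"fingers":-1}
    - {"dx":0,"dy":0,"dz":0,"wx":0,"wy":0,"wz":0,"fingers":-1}
    - {"dx":0,"dy":0,"dz":0,"wx":0,"wy":0,"wz":0,"fingers":-1}

```text
t: 27.95
tcp_pos: [0.4435, 0.1119, 0.0082]
tcp_rot: [0.706, 0.708, -0.0, -0.0]
ft_force: [-0.8, -0.1, -0.2]
opening: 0.0832
```

Emit:
move_arm:
  targets:
    - {"dx":0,"dy":0,"dz":0,"wx":0,"wy":0,"wz":0,"fingers":-1}
    - {"dx":0,"dy":0,"dz":3,"wx":0,"wy":0,"wz":0,"fingers":-1}
    - {"dx":0,"dy":0,"dz":3,"wx":0,"wy":0,"wz":0,"fingers":-1}
    - {"dx":0,"dy":0,"dz":0,"wx":0,"wy":0,"wz":0,"fingers":-1}
    - {"dx":0,"dy":0,"dz":0,"wx":0,"wy":0,"wz":0,"fingers":-1}

```text
t: 28.37
tcp_pos: [0.4433, 0.1118, 0.0019]
tcp_rot: [0.706, 0.708, -0.0, -0.0]
ft_force: [0.4, 0.7, 0.5]
opening: 0.0914
```

Run:
```python
from h import *
s=cam("scene"); st=get_state(); print(st["opening"],st["tcp_pos"],st["ft_force"])
save(s,"c3.png",(255,155,335,235),7.5)
f=lambda X:((px(s,X)-[255,155]+.5)*7.5-.5).round(0)
for z in (0,.01,.03,.036,.048): print(z,"axis",f([.4440,.112,z]),"tip+x",f([.489,.112,z]),"tip corner",f([.489,.128,z]),f([.489,.096,z]))
```

```text
0.09123620260348862 [0.44345148 0.11184517 0.00208842] [ 0.98819738 -0.18841834  0.32323802]
0 axis [290. 376.] tip+x [193. 451.] tip corner [226. 482.] [161. 421.]
0.01 axis [292. 360.] tip+x [194. 436.] tip corner [227. 467.] [162. 405.]
0.03 axis [295. 328.] tip+x [197. 405.] tip corner [230. 436.] [164. 374.]
0.036 axis [296. 318.] tip+x [197. 395.] tip corner [231. 426.] [164. 364.]
0.048 axis [299. 299.] tip+x [199. 376.] tip corner [232. 407.] [165. 345.]
```

View pics/c3.png

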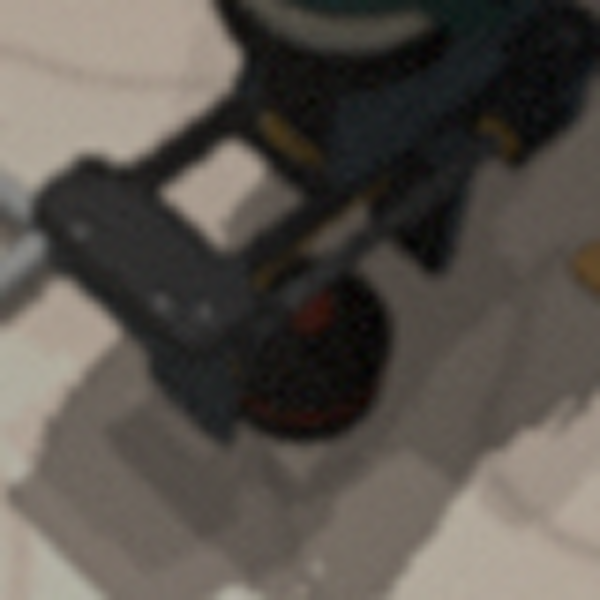

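The tip corner at crop (228,440) puts the fingertips at about z = 31 mm while the TCP reads 2 mm, so the 30 mm offset is confirmed. The box is unmoved, with its knob at (313,310). I'm lowering 22 mm more.

Emit:
move_arm:
  targets:
    - {"dx":0,"dy":0,"dz":6,"wx":0,"wy":0,"wz":0,"fingers":-1}
    - {"dx":0,"dy":0,"dz":6,"wx":0,"wy":0,"wz":0,"fingers":-1}
    - {"dx":0,"dy":0,"dz":3,"wx":0,"wy":0,"wz":0,"fingers":-1}
    - {"dx":0,"dy":0,"dz":0,"wx":0,"wy":0,"wz":0,"fingers":-1}
    - {"dx":0,"dy":0,"dz":0,"wx":0,"wy":0,"wz":0,"fingers":-1}

```text
t: 28.83
tcp_pos: [0.4433, 0.1118, -0.0131]
tcp_rot: [0.706, 0.708, -0.0, -0.0]
ft_force: [0.3, 0.7, -0.4]
opening: 0.0914
```

Emit:
move_arm:
  targets:
    - {"dx":0,"dy":0,"dz":3,"wx":0,"wy":0,"wz":0,"fingers":-1}
    - {"dx":0,"dy":0,"dz":2,"wx":0,"wy":0,"wz":0,"fingers":-1}
    - {"dx":0,"dy":0,"dz":0,"wx":0,"wy":0,"wz":0,"fingers":-1}
    - {"dx":0,"dy":0,"dz":0,"wx":0,"wy":0,"wz":0,"fingers":-1}

```text
t: 29.17
tcp_pos: [0.4435, 0.1119, -0.0178]
tcp_rot: [0.706, 0.708, -0.0, -0.0]
ft_force: [0.6, -0.0, -0.3]
opening: 0.0912
```

Emit:
move_arm:
  targets:
    - {"dx":0,"dy":0,"dz":0,"wx":0,"wy":0,"wz":0,"fingers":1}
    - {"dx":0,"dy":0,"dz":0,"wx":0,"wy":0,"wz":0,"fingers":1}
    - {"dx":0,"dy":0,"dz":0,"wx":0,"wy":0,"wz":0,"fingers":1}
    - {"dx":0,"dy":0,"dz":0,"wx":0,"wy":0,"wz":0,"fingers":1}
    - {"dx":0,"dy":0,"dz":0,"wx":0,"wy":0,"wz":0,"fingers":1}
    - {"dx":0,"dy":0,"dz":0,"wx":0,"wy":0,"wz":0,"fingers":1}

```text
t: 29.67
tcp_pos: [0.4436, 0.1119, -0.0177]
tcp_rot: [0.706, 0.708, 0.0, 0.0]
ft_force: [-0.7, -0.2, 0.3]
opening: 0.0587
```

Emit:
move_arm:
  targets:
    - {"dx":0,"dy":0,"dz":0,"wx":0,"wy":0,"wz":0,"fingers":1}
    - {"dx":0,"dy":0,"dz":0,"wx":0,"wy":0,"wz":0,"fingers":1}
    - {"dx":0,"dy":0,"dz":0,"wx":0,"wy":0,"wz":0,"fingers":1}

```text
t: 29.92
tcp_pos: [0.4436, 0.1119, -0.0177]
tcp_rot: [0.706, 0.708, 0.0, 0.0]
ft_force: [-0.1, 0.5, 1.7]
opening: 0.0589
```

Gripped at 59 mm. I'm lifting gently.

Emit:
move_arm:
  targets:
    - {"dx":0,"dy":0,"dz":-3,"wx":0,"wy":0,"wz":0,"fingers":1}
    - {"dx":0,"dy":0,"dz":-5,"wx":0,"wy":0,"wz":0,"fingers":1}
    - {"dx":0,"dy":0,"dz":-7,"wx":0,"wy":0,"wz":0,"fingers":1}
    - {"dx":0,"dy":0,"dz":0,"wx":0,"wy":0,"wz":0,"fingers":1}
    - {"dx":0,"dy":0,"dz":0,"wx":0,"wy":0,"wz":0,"fingers":1}

```text
t: 30.33
tcp_pos: [0.444, 0.1119, -0.0022]
tcp_rot: [0.706, 0.708, 0.0, 0.0]
ft_force: [-1.2, 0.2, -2.9]
opening: 0.059
```

Emit:
move_arm:
  targets:
    - {"dx":0,"dy":0,"dz":-20,"wx":0,"wy":0,"wz":0,"fingers":1}
    - {"dx":0,"dy":0,"dz":-25,"wx":0,"wy":0,"wz":0,"fingers":1}
    - {"dx":-15,"dy":5,"dz":-12,"wx":0,"wy":0,"wz":0,"fingers":1}
    - {"dx":-30,"dy":11,"dz":0,"wx":0,"wy":0,"wz":0,"fingers":1}
    - {"dx":-39,"dy":14,"dz":0,"wx":0,"wy":0,"wz":0,"fingers":1}
    - {"dx":-39,"dy":14,"dz":0,"wx":0,"wy":0,"wz":0,"fingers":1}
    - {"dx":-39,"dy":14,"dz":0,"wx":0,"wy":0,"wz":0,"fingers":1}
    - {"dx":-22,"dy":8,"dz":0,"wx":0,"wy":0,"wz":0,"fingers":1}

```text
t: 31.0
tcp_pos: [0.5114, -0.0753, 0.0545]
tcp_rot: [0.706, 0.708, 0.0, 0.001]
ft_force: [-0.1, 0.6, -1.9]
opening: 0.0589
```

Emit:
move_arm:
  targets:
    - {"dx":-12,"dy":5,"dz":0,"wx":0,"wy":0,"wz":0,"fingers":1}
    - {"dx":0,"dy":0,"dz":0,"wx":0,"wy":0,"wz":0,"fingers":1}
    - {"dx":0,"dy":0,"dz":0,"wx":0,"wy":0,"wz":0,"fingers":1}
    - {"dx":0,"dy":0,"dz":0,"wx":0,"wy":0,"wz":0,"fingers":1}
    - {"dx":0,"dy":0,"dz":0,"wx":0,"wy":0,"wz":0,"fingers":1}

```text
t: 31.42
tcp_pos: [0.5146, -0.0827, 0.0541]
tcp_rot: [0.705, 0.709, -0.0, -0.0]
ft_force: [0.7, 0.1, -2.0]
opening: 0.0588
```

Emit:
move_arm:
  targets:
    - {"dx":0,"dy":0.5,"dz":10,"wx":0,"wy":0,"wz":0,"fingers":1}
    - {"dx":0,"dy":0,"dz":10,"wx":0,"wy":0,"wz":0,"fingers":1}
    - {"dx":0,"dy":0,"dz":8,"wx":0,"wy":0,"wz":0,"fingers":1}
    - {"dx":0,"dy":0,"dz":4,"wx":0,"wy":0,"wz":0,"fingers":1}
    - {"dx":0,"dy":0,"dz":0,"wx":0,"wy":0,"wz":0,"fingers":1}
    - {"dx":0,"dy":0,"dz":0.5,"wx":0,"wy":0,"wz":0,"fingers":1}
    - {"dx":0,"dy":0,"dz":0,"wx":0,"wy":0,"wz":0,"fingers":1}
    - {"dx":0,"dy":0,"dz":0,"wx":0,"wy":0,"wz":0,"fingers":1}

```text
t: 32.08
tcp_pos: [0.5159, -0.084, 0.022]
tcp_rot: [0.706, 0.708, 0.0, 0.0]
ft_force: [0.6, -0.2, -2.2]
opening: 0.0589
```

Emit:
move_arm:
  targets:
    - {"dx":0,"dy":0,"dz":0.5,"wx":0,"wy":0,"wz":0,"fingers":1}
    - {"dx":0,"dy":0,"dz":0.5,"wx":0,"wy":0,"wz":0,"fingers":1}
    - {"dx":0,"dy":0,"dz":0,"wx":0,"wy":0,"wz":0,"fingers":1}
    - {"dx":0,"dy":0,"dz":0,"wx":0,"wy":0,"wz":0,"fingers":1}

```text
t: 32.42
tcp_pos: [0.5158, -0.0839, 0.0208]
tcp_rot: [0.706, 0.708, 0.0, 0.0]
ft_force: [0.4, -0.7, -1.6]
opening: 0.0591
```

Emit:
move_arm:
  targets:
    - {"dx":0,"dy":0,"dz":0.5,"wx":0,"wy":0,"wz":0,"fingers":1}
    - {"dx":0,"dy":0,"dz":0.3,"wx":0,"wy":0,"wz":0,"fingers":1}
    - {"dx":0,"dy":0,"dz":0,"wx":0,"wy":0,"wz":0,"fingers":1}
    - {"dx":0,"dy":0,"dz":0,"wx":0,"wy":0,"wz":0,"fingers":1}

```text
t: 32.75
tcp_pos: [0.5159, -0.0839, 0.0202]
tcp_rot: [0.706, 0.708, 0.0, 0.0]
ft_force: [-1.1, -0.2, 4.8]
opening: 0.059
```

Contact. I'm releasing, rising straight up, then moving aside for the final check.

Emit:
move_arm:
  targets:
    - {"dx":0,"dy":0,"dz":-0.3,"wx":0,"wy":0,"wz":0,"fingers":-1}
    - {"dx":0,"dy":0,"dz":0,"wx":0,"wy":0,"wz":0,"fingers":-1}
    - {"dx":0,"dy":0,"dz":0,"wx":0,"wy":0,"wz":0,"fingers":-1}
    - {"dx":0,"dy":0,"dz":0,"wx":0,"wy":0,"wz":0,"fingers":-1}
    - {"dx":0,"dy":0,"dz":0,"wx":0,"wy":0,"wz":0,"fingers":-1}
    - {"dx":0,"dy":0,"dz":0,"wx":0,"wy":0,"wz":0,"fingers":-1}
    - {"dx":0,"dy":0,"dz":-10,"wx":0,"wy":0,"wz":0,"fingers":-1}
    - {"dx":0,"dy":0,"dz":-25,"wx":0,"wy":0,"wz":0,"fingers":-1}

```text
t: 33.42
tcp_pos: [0.5138, -0.0835, 0.0538]
tcp_rot: [0.706, 0.708, -0.001, -0.002]
ft_force: [-0.6, -0.1, -0.6]
opening: 0.0913
```

Emit:
move_arm:
  targets:
    - {"dx":0,"dy":0,"dz":-30,"wx":0,"wy":0,"wz":0,"fingers":-1}
    - {"dx":0,"dy":0,"dz":-35,"wx":0,"wy":0,"wz":0,"fingers":-1}
    - {"dx":0,"dy":0,"dz":-30,"wx":0,"wy":0,"wz":0,"fingers":-1}
    - {"dx":35,"dy":0,"dz":0,"wx":0,"wy":0,"wz":0,"fingers":-1}
    - {"dx":38,"dy":0,"dz":0,"wx":0,"wy":0,"wz":0,"fingers":-1}
    - {"dx":38,"dy":0,"dz":0,"wx":0,"wy":0,"wz":0,"fingers":-1}
    - {"dx":38,"dy":0,"dz":0,"wx":0,"wy":0,"wz":0,"fingers":-1}
    - {"dx":38,"dy":0,"dz":0,"wx":0,"wy":0,"wz":0,"fingers":-1}

```text
t: 34.08
tcp_pos: [0.5148, 0.1048, 0.1512]
tcp_rot: [0.706, 0.708, 0.0, 0.0]
ft_force: [0.6, -1.2, -0.2]
opening: 0.091
```

Emit:
move_arm:
  targets:
    - {"dx":35,"dy":0,"dz":0,"wx":0,"wy":0,"wz":0,"fingers":-1}
    - {"dx":30,"dy":0,"dz":0,"wx":0,"wy":0,"wz":0,"fingers":-1}
    - {"dx":15,"dy":0,"dz":0,"wx":0,"wy":0,"wz":0,"fingers":-1}
    - {"dx":0,"dy":0,"dz":0,"wx":0,"wy":0,"wz":0,"fingers":-1}
    - {"dx":0,"dy":0,"dz":0,"wx":0,"wy":0,"wz":0,"fingers":-1}

```text
t: 34.5
tcp_pos: [0.5146, 0.1835, 0.1507]
tcp_rot: [0.705, 0.709, 0.0, 0.0]
ft_force: [-0.6, 0.2, -0.5]
opening: 0.0911
```

Run:
```python
from h import *
c=cam("top"); s=cam("scene"); print(get_state()["tcp_pos"])
a=cv2.resize(c["frame"][145:235,250:450],(800,360),interpolation=2); b=cv2.resize(s["frame"][50:210,110:310],(300,240),interpolation=2); b2=cv2.resize(s["frame"],(320,240))
cv2.imwrite("pics/f.png",np.vstack([a,np.hstack([b,b2,np.zeros((240,180,3),np.uint8)])])[:,:,::-1])
S=[(.5149,-.0841),(.5255,-.1656),(.53,-.2506),(.5294,-.3353)]
for n,h,p in zip(("box","cup","can","vase"),(.048,.074,.1,.125),S): print(n,((px(c,[*p,.038+h])-[250,145]+.5)*4-.5).round(0))
```

```text
[0.51472278 0.18232498 0.15047913]
box [233. 196.]
cup [391. 166.]
can [562. 146.]
vase [738. 135.]
```

View pics/f.png

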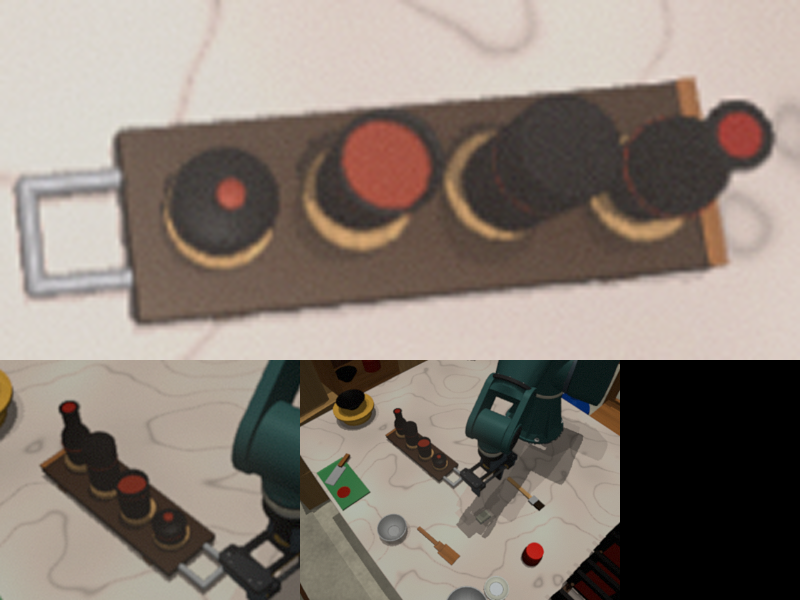

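All four stand upright. The knob is at (231,193) against (233,196) expected, and the cup rim at about (389,164) against (391,166). The canister top is at (560,152) against (562,146), and the vase mouth at (740,135) against (738,135), so all are within about 3 mm. The jar is standing in its place and the gripper is clear of everything.

```bash
python3 -c "
from bench import *
print(get_state()['ft_force']); print(close_job())"
```

```text
[ 0.09429133 -0.19548306 -0.37092314]
the job is handed in; nothing more can be done
None
```

All four pieces stand upright on their stands in order from the handle end: box, cup, canister, vase. I handed the job in at about 35 s on the robot's clock. close_job gives no verdict, so this rests on my own checks.

- **Last checks:** In the final top view each piece's top was within about 3 mm of where it should be over its stand. The jar was upright in its place, and the open gripper touched nothing.
- **What disagreed:** The real fingertips sit about 30 mm above the reported TCP. Because of this:
    - The vase was held by its lip rather than its neck.
    - The first canister grip caught its top edge. I released it, and it had not moved.
    - The first box grip closed in the air above the lid, and the box was not moved.
- **How I mended it:** I regripped the canister and the box lower, and both then held firmly.
- **Camera mismatch:** The two cameras also differed by about 5 mm on where the canister stood at the start. I averaged them.

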